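# Set up the inspection microscope for the next ring

## Robot

A 6-joint arm with a two-finger parallel gripper is mounted at the origin on a cart in front of the work surface, level with it; the furniture and walls round the work are solid. World frame = base frame: x ahead of the robot, y to its left, z up, the work surface at z = 0. Lengths are in m, angles in rad, forces in N, time in s.
With the tool pointing down it reaches from about 0.3 to 0.775 m from the base axis. Payload 14.6 kg.
Tool frame: the origin (TCP) lies on the centre line of the jaws, within the pads' length; the fingertips stand 19 mm ahead of it and the grasp point (between the pads) is the TCP; z points along the fingers, x is the direction in which the jaws open and shut, and the axes are right-handed (so a half turn about z gives the same grasp; the last joint's range is limited). The gripper opens to 94 mm and grips with 3 to 60 N. Pads are 16 mm wide; open, the fingers measure 119 mm over their backs; the gripper's body (75 mm by 177 mm) begins 78 mm behind the grasp point.
Start: joints at [-0.067, 0.3, 1.521, -0, 1.321, -0.067], TCP at [0.55, -0, 0.224] pointing down, gripper open.
Joint ranges: [-3.03, 3.03], [-0.79, 2.21], [0.23, 2.52], [-1.04, 4.18], [0, 3.07], [-2.55, 2.55]. Speed limits (rad/s): [2.22, 2.22, 2.57, 3.14, 3.14, 3.14].

## Interface

Orientations are given as [roll, pitch, yaw] about the fixed x, y, z axes, in that order (R = Rz(yaw) Ry(pitch) Rx(roll)).
In Python, from station import ctrl, imaging gives the robot as it stands.
- The arm moves only by the shell command python3 -m handwheel 'ROWS' [OPENING] [FORCE]. ROWS is JSON, a list that holds one entry, the list of rows, each a list of 4 numbers: the shift along the tool's x, y, z in m, then the turn about the tool's z in rad. A call has 1 to 10 rows; each row shifts and turns the pose as measured when the row begins, along the tool's axes as they then stand; what a row does not reach is not made up. A row lasts 1/10 s, in which the tool goes at most 50 mm and 8.59 degrees, less where a joint would pass 70% of its speed; a pose out of reach is approached as far as the arm can. A call is refused whole if a number of a shift passes 0.05 or a number of a turn 0.15, either way. A call with a gripper value outside its range is refused whole. OPENING is the finger opening in m, from 0 to 0.094, set as the call begins (- or left out, the last holds). The fingers move at their own pace and stop on an object; FORCE is the grip in N (left out, the last holds). Time passes only in rows, so rows that do not move let the fingers close. It gives the time, the measured TCP pose, the force and the opening at its end, in the units of the state.
- ctrl.get_obs(): the state, without advancing time (a new reading comes with each control period).
- imaging.camera(name): name is "scene" or "side" or "wrist"; returns the picture (420x560x3 uint8, red, green, blue); there is no depth.
- imaging.camera_model(name): a dict with "camera_matrix" (3x3 intrinsics, pixels), "position" and "attitude" of the camera in the world. Camera axes: x right, y up, looking along -z (the intrinsics and any distortion apply to the point x, -y, -z); pixel columns grow to the right and rows downward; lengths in m; the calibration is good to about 2 mm. The wrist camera is an equidistant fisheye: a pixel r from the principal point sees the ray r / f radians off the axis. A picture is of the moment at which its call begins: read the wrist's pose just before it. camera_model takes no time and is no camera call; for the wrist camera it gives the pose at the moment of the call.
- ctrl.hand_in(): hands the job in, once; it reports no verdict.
The state is a dict: "time_s": time; "qpos": joint angles; "joint_vel": joint speeds; "tau": joint torques, N m; "ee_pos": TCP position; "eef_rot": TCP orientation; "force": force on the tool from outside, world axes, zero at the start; "moment": the same for the moment, N m; "grip_width": finger opening in m.
Only numpy, scipy, OpenCV 4.12 (cv2) and the standard library are available. Lean on these libraries where they do the work, as an engineer would, in place of code of your own. Each camera call takes 0.05 s, during which the arm holds its last target. There are 200 camera calls.

## Task

Set up the small digital microscope for the next ring: lower the ring-holder plate over the two locating pins of the microscope's stage until it rests flush, and turn the focus knob on top of the inclined column until the long white line on its dial stands opposite the pointer of the steel memory ring under it. Do not let the plate fall, leave the memory ring where it is set, and leave the things lying around alone.

Things in the scene. Friction and masses are not known exactly. Their poses are not given: they have to be found in the camera images.
- ring_plate: loose aluminium plate 72 x 100 x 8 mm (x, y, z); origin: centre of its underside, z up. Brass block in its middle, 40 mm along x, 20 mm along y, up to z = 41 mm: grip it across y. A ring in the block's slot reaches z = 56 mm. 10 mm through holes at (x, y) = (22, 36) and (-22, -36) mm; half a turn is the same
- stage_seat (a point): centre of the stage's top, a dark steel block 84 x 112 mm, 36 mm above the bench; z up. Pins 8 mm thick, 10 mm tall, tapered, at (x, y) = (22, 36) and (-22, -36) mm: the plate's frame must come to coincide with this one. The camera head hangs on the -x side: 60 mm off at 145 mm above the stage, farther off higher up. The column's foot is 150 mm to -y. Stand: grey base 170 x 290 mm, fixed
- knob_grip (a point): where to grip the focus knob: on its axis, 24 mm above the dial, 6 mm below its top. z is the axis, up out of the knob, leaning 35 degrees from vertical toward the stand's front (-x of the stage); x points to the long line and turns with it. Black knurled cylinder 39 mm across, 30 mm tall, on a dial 52 mm across
- dial_line (a point): outer end of the long white line, on the dial's rim, 26 mm from the knob's axis, 24.5 mm below knob_grip. It is the only line that runs on up the knob's side and over its top; the dial's other graduations are short, fine and grey
- pointer (a point): tip of the memory ring's pointer (a steel tab 6 mm wide at the dial's rim, 26 mm from the axis, no higher than 1 mm above the dial). The memory ring is a steel collar 60 mm across under the dial. The knob is set when dial_line meets this point. The round-headed thumb screw on the far side of the ring is its clamp, not the pointer
- focus_knob (a joint): angle of the knob, rad, counter-clockwise positive as seen looking down on the knob, range -2.4 to 2.4; stiff enough to stay where it is left; it drives the camera head along the column, 4 mm per rad. At 0 the line points to the stand's rear
- memory_ring (a joint): angle of the memory ring's pointer, rad, about the same axis with the same zero and sense: the line faces the pointer when focus_knob equals memory_ring
- jar_bits: bystander: small glass jar with a yellow lid, 48 x 48 x 56 mm, origin under its centre
- wax_block: bystander: flat pale wax block 36 x 50 x 9 mm, origin under its centre
- tweezers: bystander: steel tweezers 14 x 146 x 9 mm, lying along its y, origin under its centre
- snips: bystander: hand snips with yellow handles, 50 x 150 x 13 mm, lying along its y, origin under its centre

How it is judged:
At the end, for the whole second after the job is handed in: The plate lies over both pins: underside within 2 mm of the stage top, centred within 4 mm, square within 0.1 rad (either way round), tilted under 0.05 rad, at rest; the outer end of the dial's long line is within 3.5 mm (about 7 degrees) of the pointer, and the knob is still (z of ring_plate in the frame of stage_seat between -0.003 and 0.002 m and horizontal distance between ring_plate and stage_seat below 0.004 m and angle between the x axis of ring_plate and the x axis of stage_seat, either way round below 0.1 rad and angle between ring_plate's own z axis and vertical below 0.05 rad and linear speed of ring_plate below 0.02 m/s and distance between dial_line and pointer below 0.0035 m and velocity of joint focus_knob between -0.05 and 0.05 rad/s); the robot touches nothing.
It fails at once if the memory ring is turned (distance of pointer from where it was at the start of the episode above 0.004 m).
It fails at once if the plate falls freely (faster than 0.4 m/s with no finger on it) (linear speed of ring_plate above 0.4 m/s and contact force between the fingers and ring_plate below 0.05 N).
It fails at once if a bystander is pushed more than 2 cm (distance of any of jar_bits, wax_block, tweezers, snips from where it was at the start of the episode above 0.02 m).
It also fails if it takes over 51 s, if anything falls off the work surface, if the arm or the gripper's body presses on something with over 40 N, if the wrist force passes 120 N, or if a joint passes its speed limit or range.

## Working session

There is one attempt and no reset: what is moved stays moved. The work goes in short steps, Python scripts to look and compute and a shell command to move; the robot and the scene stay as the last step left them, time stands still between calls to the robot, and variables do not carry over. Pictures are saved under pics/ and viewed, about 8 in all and at most 12, crops included, and the job is handed in when it is done.

```bash
ls; mkdir -p pics
python3 - <<'E'
from station import ctrl, imaging
import cv2,numpy as np
print(ctrl.get_obs())
for n in ("scene","side","wrist"):
    print(n,imaging.camera_model(n))
    cv2.imwrite(f"pics/{n}0.png",imaging.camera(n)[:,:,::-1])
E
```

```text
pics
{'time_s': 0.0, 'qpos': array([-6.66136010e-02,  3.00467863e-01,  1.52160016e+00, -3.75533168e-05,
        1.32071582e+00, -6.65889089e-02]), 'joint_vel': array([-2.78821809e-04,  2.41269000e-04,  3.14101760e-04, -9.97552335e-04,
       -3.68492044e-05, -4.64281485e-04]), 'tau': array([-1.53750298e-03, -5.31805658e+01, -3.52735734e+01,  7.07558286e-02,
        2.43994006e-02, -4.79655944e-05]), 'ee_pos': array([ 5.49746558e-01, -2.68235715e-06,  2.23880030e-01]), 'eef_rot': array([-3.14154969e+00,  1.19096809e-03, -1.53510042e-05]), 'force': array([-0.7186394 , -0.00550153, -0.68000465]), 'moment': array([-0.05618345, -0.00811173,  0.02228603]), 'grip_width': 0.09420775025786317}
scene {'camera_matrix': array([[511.45054524,   0.        , 277.10000729],
       [  0.        , 511.45054524, 213.02631746],
       [  0.        ,   0.        ,   1.        ]]), 'position': array([-0.00808093,  1.06514978,  0.96813278]), 'attitude': array([ 0.97338714,  0.00976199, -2.67288361])}
side {'camera_matrix': array([[522.26872634,   0.        , 270.48077693],
       [  0.        , 522.26872634, 205.50341405],
       [  0.        ,   0.        ,   1.        ]]), 'position': array([0.00180633, 0.86167843, 0.7057283 ]), 'attitude': array([ 1.07210731, -0.01199303, -2.5517984 ])}
wrist {'camera_matrix': array([[325.1922621,   0.       , 281.3335104],
       [  0.       , 325.1922621, 204.8019996],
       [  0.       ,   0.       ,   1.       ]]), 'position': array([0.54932092, 0.08259142, 0.3835947 ]), 'attitude': array([-2.85666798e-01,  1.19308190e-03, -3.40301695e-05])}
```

Run:
```python
import cv2,numpy as np
a=[cv2.imread(f"pics/{n}0.png") for n in ("scene","side","wrist")]
cv2.imwrite("pics/m0.png",cv2.resize(np.hstack(a[:2]),None,fx=.714,fy=.714))
```

```text
(no output)
```

View pics/scene0.png

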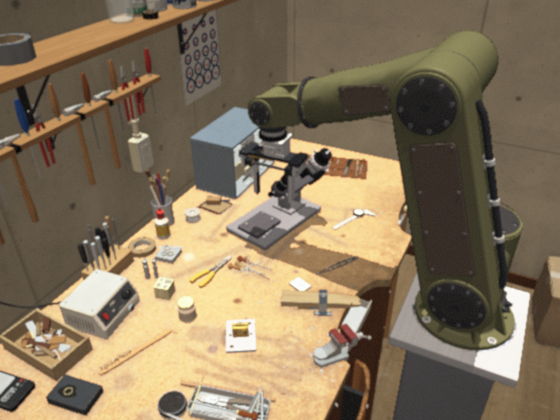

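View pics/wrist0.png

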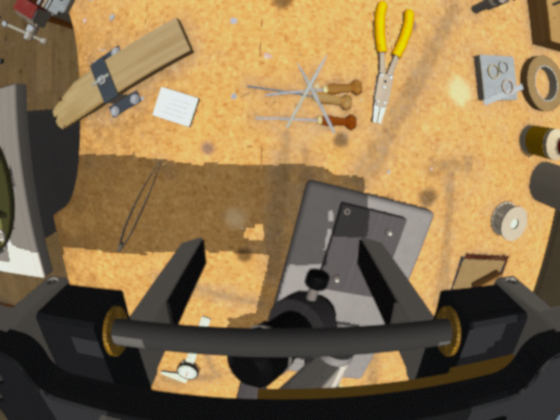

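The scene view shows the plate (white, brass block) near (240,335), the stage at (260,224) and the knob near (322,157). The wrist view shows the stage at (360,250) with image up = +y. Next I'll look at enlarged crops.

```bash
cat > h.py <<'E'
from station import ctrl, imaging
import cv2,numpy as np
from scipy.spatial.transform import Rotation as R
def rays(name,px,m=None):
    m=m or imaging.camera_model(name); K=m["camera_matrix"]; px=np.atleast_2d(np.array(px,float))
    p=(px-K[:2,2])/K[0,0]
    if name=="wrist":
        r=np.linalg.norm(p,axis=1,keepdims=True)+1e-12; d=np.hstack([p/r*np.sin(r),np.cos(r)])
    else: d=np.hstack([p,np.ones((len(p),1))])
    d*=[1,-1,-1]
    d=R.from_euler("xyz",m["attitude"]).apply(d)
    return np.array(m["position"]),d/np.linalg.norm(d,axis=1,keepdims=True)
def onz(name,px,z,m=None):
    o,d=rays(name,px,m); return o+d*((z-o[2])/d[:,2:])
def proj(name,P,m=None):
    m=m or imaging.camera_model(name); K=m["camera_matrix"]
    c=R.from_euler("xyz",m["attitude"]).inv().apply(np.atleast_2d(P)-m["position"])*[1,-1,-1]
    if name=="wrist":
        rho=np.linalg.norm(c[:,:2],axis=1,keepdims=True)+1e-12; q=c[:,:2]/rho*np.arctan2(rho,c[:,2:])
    else: q=c[:,:2]/c[:,2:]
    return q*K[0,0]+K[:2,2]
def tri(n1,p1,n2,p2):
    o1,d1=rays(n1,p1);o2,d2=rays(n2,p2);d1=d1[0];d2=d2[0]
    s=np.linalg.lstsq(np.c_[d1,-d2],o2-o1,rcond=None)[0]
    a=o1+s[0]*d1;b=o2+s[1]*d2
    return (a+b)/2,np.linalg.norm(a-b)
E
python3 - <<'E'
from h import *
s=cv2.imread("pics/side0.png");c=cv2.imread("pics/scene0.png")
i=[cv2.resize(s,(400,300)),cv2.resize(c[300:375,190:290],(400,300),interpolation=2),cv2.resize(c[140:245,220:360],(400,300),interpolation=2)]
# side microscope crop by projection of approx
P=onz("scene",[[260,224]],0.036); q=proj("side",P)[0]; print(P,q)
u,v=int(q[0])-70,int(q[1])-85; print("side crop origin",u,v)
i.append(cv2.resize(s[max(v,0):max(v,0)+105,max(u,0):max(u,0)+140],(400,300),interpolation=2))
cv2.imwrite("pics/m1.png",np.vstack([np.hstack(i[:2]),np.hstack(i[2:])]))
print(onz("scene",[[240,335]],0.0),onz("wrist",[[347,211],[369,219]],.036))
E
```

```text
[[ 0.63958867 -0.07484173  0.036     ]] [263.65882736 223.8187232 ]
side crop origin 193 138
[[4.82048560e-01 3.22942691e-01 1.11022302e-16]] [[ 0.62356746 -0.02684304  0.036     ]
 [ 0.65046229 -0.03662908  0.036     ]]
```

View pics/m1.png

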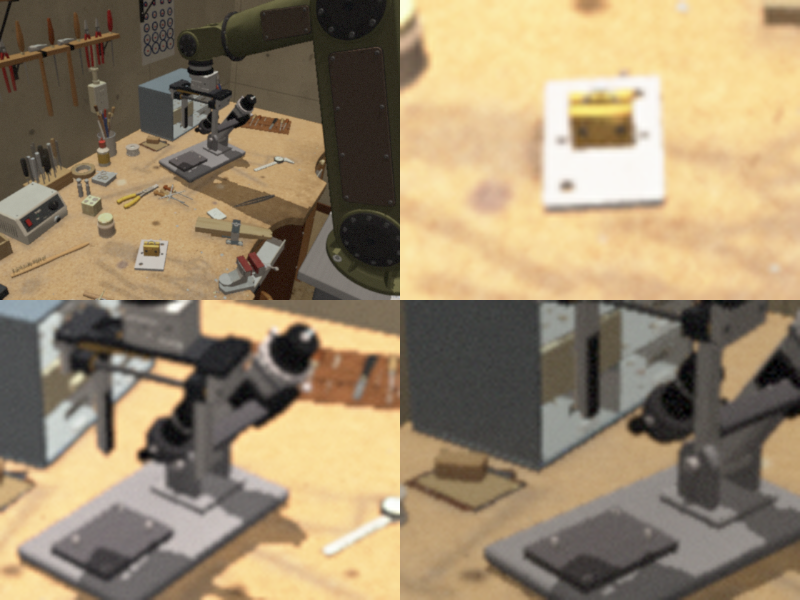

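Plate seen clearly (hole at lower left). Stage top visible with pins; wrist camera must sit on the stage's +x side, away from the camera head. Now I'll measure the plate and stage rectangles.

Run:
```python
from h import *
for n in("scene","side"):
    im=cv2.imread(f"pics/{n}0.png"); hsv=cv2.cvtColor(im,cv2.COLOR_BGR2HSV)
    q=proj(n,[0.482,0.323,0.01])[0]
    m=((hsv[...,1]<60)&(hsv[...,2]>150)).astype(np.uint8)
    w=np.zeros_like(m);u,v=q.astype(int);w[v-45:v+45,u-45:u+45]=1
    cs,_=cv2.findContours(m*w,0,2);c=max(cs,key=cv2.contourArea)
    P=onz(n,cv2.convexHull(c)[:,0],0.008)
    print(n,cv2.minAreaRect((P[:,:2]*1000).astype(np.float32)))
    # stage
    v_=hsv[...,2]
    q=proj(n,[0.64,-.075,.036])[0]; u,v=q.astype(int); print("stage px",q, v_[v-3:v+30:3,u-20:u+20:5])
# stage top corners read from crops (scene crop scale 2.857, origin 220,140)
pts=np.array([[53,553-300],[108,498-300],[172,533-300],[117,578-300]])/2.857+[220,140]
P=onz("scene",pts,0.036);print("scene stage",P)
s=np.array([[526-400,548-300],[580-400,511-300],[677-400,548-300],[600-400,587-300]])/2.857+[193,138]
P=onz("side",s,0.036);print(P)
b=np.array([[310,182],[432,211]]);print("base",onz("wrist",b,0.012,dict(camera_matrix=np.array([[325.19,0,281.33],[0,325.19,204.8],[0,0,1]]),position=[.5493,.0826,.3836],attitude=[-.28567,.0012,0])))
```

```text
scene ((478.3919677734375, 328.0477600097656), (73.92140197753906, 107.09086608886719), 28.94989013671875)
stage px [259.90890011 223.94038514] [[193 186 124 121 123 124 122 123]
 [193 134 123 123 122 118 119 108]
 [111 122 122 104 117 119 116  67]
 [130  98 122  65  69  98  78 110]
 [185 149  71  67  69  48 141 108]
 [ 99 179 121  51  55 150 111 111]
 [181  94 101 106  99 116 110 109]
 [248 209  85  99 110 113 110  79]
 [246 240 148 101  97 111  88 123]
 [234 224 151 154 114  88 102 145]
 [236 238 245 220 157 115 138 145]]
side ((478.7100830078125, 325.10064697265625), (73.6991958618164, 105.71568298339844), 30.91340446472168)
stage px [263.55970885 223.7448667 ] [[137 110  98  97 100  97  97 104]
 [101  99  99  99 100  99  96  96]
 [ 97  94  95  92  97  97  94  84]
 [ 65  98  67  61  67  94  90  37]
 [100  60  61  58  56  49  44  83]
 [144  85  49  73  46  58 127  88]
 [109  87  61  43  66  94  87  89]
 [ 67  75  88  77  93  86  87  85]
 [128  63  74  87  90  85  83  80]
 [162 116  58  75  87  84  79  58]
 [128 112 118  64  69  71  57 101]]
scene stage [[ 0.68784943 -0.02409523  0.036     ]
 [ 0.68562601 -0.14472282  0.036     ]
 [ 0.58851231 -0.11466926  0.036     ]
 [ 0.60387903 -0.01496246  0.036     ]]
[[ 0.69141325 -0.03269249  0.036     ]
 [ 0.69087676 -0.11413695  0.036     ]
 [ 0.58267349 -0.10869247  0.036     ]
 [ 0.60181576 -0.01699612  0.036     ]]
base [[ 0.58244638  0.00131449  0.012     ]
 [ 0.7434276  -0.03481642  0.012     ]]
```

```bash
python3 -m handwheel '[[[-0.01,-0.047,0,0],[-0.01,-0.047,0,0],[-0.01,-0.047,0,0],[-0.01,-0.047,0,0],[-0.01,-0.047,0,0],[-0.01,-0.047,0,0],[-0.01,-0.047,0,0]]]' 0.06 30; python3 -m handwheel '[[[0,0,0,0.15],[0,0,0,0.15],[0,0,0,0.15],[0,0,0,0.15],[0,0,0,0.15],[0,0,0,0.15],[0,0,0,0.15],[0,0,0,0]]]'
python3 - <<'E'
from h import *
print(imaging.camera_model("wrist"))
im=imaging.camera("wrist")[:,:,::-1].copy();cv2.imwrite("pics/w1.png",im)
print(proj("wrist",[0.4786,.326,.008]))
E
```

```text
time_s: 0.85
ee_pos: [0.4785, 0.3355, 0.2226]
eef_rot: [3.14, 0.003, -0.01]
force: [1.1, -1.4, -0.3]
grip_width: 0.0603
time_s: 1.65
ee_pos: [0.4745, 0.3422, 0.2192]
eef_rot: [3.133, 0.001, -1.064]
force: [-0.4, 0.2, 0.7]
grip_width: 0.0602
{'camera_matrix': array([[325.1922621,   0.       , 281.3335104],
       [  0.       , 325.1922621, 204.8019996],
       [  0.       ,   0.       ,   1.       ]]), 'position': array([0.54743196, 0.38272014, 0.37818571]), 'attitude': array([-0.29490226,  0.00169094, -1.06454123])}
[[295.73481153 184.63024824]]
```

View pics/w1.png

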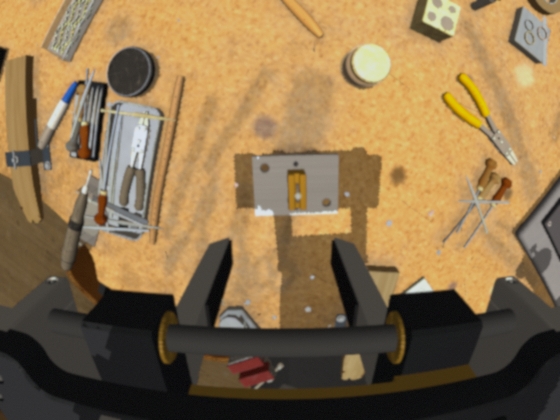

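Plate seen at (296,185) exactly as predicted; holes at (264,168) and (327,202). Check the yaw from the holes and the tool-axis offset.

Run:
```python
from h import *
P=onz("wrist",[[264,168],[327,202]],.008);c=P.mean(0);d=P[0]-P[1];print(P,c,np.linalg.norm(d))
o=ctrl.get_obs()
for s in(1,-1):
  a=np.arctan2(d[1]*s,d[0]*s); print("yaw x-axis if hole1=(22,36)",np.degrees(a-np.arctan2(36,22)))
im=cv2.imread("pics/w1.png");hsv=cv2.cvtColor(im,cv2.COLOR_BGR2HSV)
m=((hsv[...,1]<70)&(hsv[...,2]>90)).astype(np.uint8);w=np.zeros_like(m);w[150:218,248:342]=1
cs,_=cv2.findContours(m*w,0,2);k=max(cs,key=cv2.contourArea)
Q=onz("wrist",cv2.convexHull(k)[:,0],.008);print(cv2.minAreaRect((Q[:,:2]*1000).astype(np.float32)))
Rm=R.from_euler("xyz",o["eef_rot"]);print("tool shift",Rm.inv().apply(np.r_[c[:2],.025]-o["ee_pos"]),np.degrees(o["eef_rot"]))
```

```text
[[0.47780406 0.36784908 0.008     ]
 [0.47860092 0.28278787 0.008     ]] [0.47820249 0.32531847 0.008     ] 0.0850649411625541
yaw x-axis if hole1=(22,36) 31.96630021041435
yaw x-axis if hole1=(22,36) -148.03369978958565
((478.0502014160156, 325.9530029296875), (73.92210388183594, 100.0759048461914), 30.43609046936035)
tool shift [0.01663257 0.00334159 0.19425135] [ 1.79507743e+02  4.57658076e-02 -6.06993599e+01]
```

```bash
python3 -m handwheel '[[[0.016,0.0035,0,-0.02],[0,0,0.04,0],[0,0,0.04,0],[0,0,0.04,0],[0,0,0.03,0],[0,0,0,0]]]'
python3 - <<'E'
from h import *
o=ctrl.get_obs();Rm=R.from_euler("xyz",o["eef_rot"])
print(o["ee_pos"],np.degrees(o["eef_rot"]),"shift",Rm.inv().apply(np.r_[.4782,.3257,.030]-o["ee_pos"]))
im=imaging.camera("wrist")[:,:,::-1];cv2.imwrite("pics/w2.png",im)
print(proj("wrist",[.4782,.3257,.008]))
E
```

```text
time_s: 2.3
ee_pos: [0.4788, 0.3256, 0.0654]
eef_rot: [3.136, 0.001, -1.008]
force: [-0.5, -0.7, 0.2]
grip_width: 0.06
[0.47881653 0.32560362 0.06543693] [ 1.79688835e+02  6.87822369e-02 -5.77765471e+01] shift [-0.00036774  0.00027772  0.03543943]
[[281.52128379 229.93814446]]
```

```bash
python3 -m handwheel '[[[0,0,0.02,0.02],[0,0,0.013,0],[0,0,0,0]]]' && python3 -m handwheel '[[[0,0,0,0],[0,0,0,0],[0,0,0,0],[0,0,0,0],[0,0,0,0]]]' 0 30 && python3 -m handwheel '[[[0,0,-0.03,0],[0,0,-0.04,0],[0,0,-0.05,0],[0,0,-0.05,0],[0,0,-0.03,0],[0,0,0,0]]]'
python3 - <<'E'
from h import *
m=imaging.camera_model("wrist");o=ctrl.get_obs();im=imaging.camera("wrist")[:,:,::-1];cv2.imwrite("pics/w3.png",im)
print(o["eef_rot"],o["moment"])
cv2.imwrite("pics/w3c.png",cv2.resize(im[150:400,120:440],None,fx=2,fy=2))
E
```

```text
time_s: 2.65
ee_pos: [0.4821, 0.3277, 0.0393]
eef_rot: [-3.137, 0.001, -1.023]
force: [-0.6, 0.2, 0.2]
grip_width: 0.0602
time_s: 3.15
ee_pos: [0.4839, 0.3289, 0.044]
eef_rot: [-3.131, 0.001, -1.02]
force: [-0.4, -1.0, 0.2]
grip_width: 0.0234
time_s: 3.75
ee_pos: [0.4807, 0.3267, 0.2492]
eef_rot: [-3.138, 0.001, -1.02]
force: [-0.5, 0.6, -2.7]
grip_width: 0.019
[-3.13761063e+00  9.90125418e-04 -1.01965220e+00] [-0.01965424  0.06723116  0.01271441]
```

View pics/w3c.png

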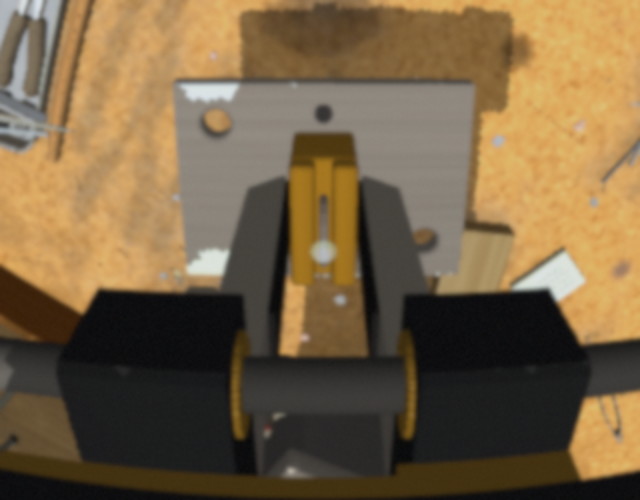

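Plate held; holes appear at full-image (228,211) and (332,269). Compute the plate in the tool frame.

```bash
cat >> h.py <<'E'
def toolplane(px,h):
    # camera in tool frame is constant: taken from current model/obs
    o=ctrl.get_obs();Rm=R.from_euler("xyz",o["eef_rot"]);c,d=rays("wrist",px)
    c=Rm.inv().apply(c-o["ee_pos"]);d=Rm.inv().apply(d); return c+d*((h-c[2])/d[:,2:])
E
python3 - <<'E'
from h import *
im=cv2.imread("pics/w3.png");g=cv2.cvtColor(im,cv2.COLOR_BGR2HSV)
# plate corners from crop: TL(176,80) TR(473,80) BR(460,272) BL(188,275)
hol=np.array([[216,122],[424,238]])/2+[120,150];cor=np.array([[176,80],[473,80],[460,272],[188,275]])/2+[120,150]
for h in(.028,.032,.036,.04):
    P=toolplane(hol,h);d=P[0]-P[1];C=toolplane(cor,h)
    print(h,np.round(P.mean(0)*1000,1),np.linalg.norm(d)*1000,np.degrees(np.arctan2(d[1],d[0])),"cor",np.round(C.mean(0)*1000,1),np.round([np.linalg.norm(C[0]-C[1])*1e3,np.linalg.norm(C[0]-C[3])*1e3],1))
E
```

```text
0.028 [-0.2 -3.  28. ] 76.75785604927857 -148.80602885547702 cor [ 0.1 -2.6 28. ] [89.8 67.7]
0.032 [-0.2 -1.3 32. ] 78.39408970948851 -148.80602885547705 cor [ 0.1 -0.9 32. ] [91.7 69.1]
0.036 [-0.2  0.4 36. ] 80.03032336969848 -148.80602885547702 cor [ 0.1  0.8 36. ] [93.6 70.6]
0.04 [-0.2  2.  40. ] 81.66655702990842 -148.80602885547705 cor [ 0.1  2.4 40. ] [95.5 72. ]
```

```bash
python3 -m handwheel '[[[0.03,-0.003,0,0],[0.047,-0.003,0,0],[0.047,-0.003,0,0],[0.047,-0.003,0,0],[0.047,-0.003,0,0],[0.047,-0.003,0,0],[0.047,-0.003,0,0]]]' && python3 -m handwheel '[[[0,0,0,0.1],[0,0,0,0.14],[0,0,0,0.14],[0,0,0,0.14],[0,0,0,0.14],[0,0,0,0.12],[0,0,0,0]]]'
python3 - <<'E'
from h import *
o=ctrl.get_obs();m=imaging.camera_model("wrist");im=imaging.camera("wrist")[:,:,::-1];cv2.imwrite("pics/w4.png",im)
import json;json.dump({k:np.array(v).tolist() for k,v in list(m.items())+[("ee",o["ee_pos"]),("rot",o["eef_rot"])]},open("w4.json","w"))
print(o["ee_pos"],np.degrees(o["eef_rot"]),o["qpos"],o["grip_width"],proj("wrist",[.642,-.07,.036]),onz("scene",[[234,198],[196,184]],0))
E
```

```text
time_s: 4.5
ee_pos: [0.6615, 0.0667, 0.2264]
eef_rot: [3.121, 0.01, -1.01]
force: [0.7, 0.3, -2.7]
grip_width: 0.0193
time_s: 5.2
ee_pos: [0.6591, 0.0585, 0.201]
eef_rot: [3.09, -0.018, -1.828]
force: [0.0, 0.2, -3.1]
grip_width: 0.0192
[0.65914994 0.05848045 0.20096325] [ 177.03177774   -1.05843786 -104.7458598 ] [ 0.03421228  0.60423842  1.14128701 -0.00280347  1.45099491  1.86326256] 0.019197196533134862 [[399.69852605 170.07863679]] [[ 0.82215561 -0.21749341  0.        ]
 [ 0.99745373 -0.23862405  0.        ]]
```

View pics/w4.png

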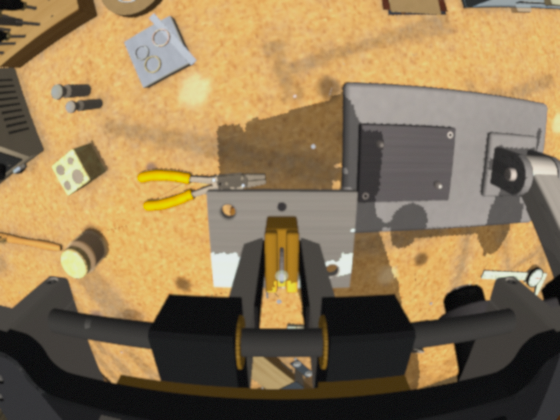

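Stage seen with corners about (360,125),(452,126),(449,200),(357,201); pin at (439,187) and the other near (371,140). I'll fit it numerically.

Run:
```python
from h import *
import json
j=json.load(open("w4.json"));m={k:np.array(j[k]) for k in("camera_matrix","position","attitude")}
im=cv2.imread("pics/w4.png");g=cv2.cvtColor(im,cv2.COLOR_BGR2GRAY)
print(g[160,350:470:4],g[110:225:4,410])
for t in(70,78,86):
    k=(g<t).astype(np.uint8);w=np.zeros_like(k);w[112:206,354:462]=1;k=cv2.morphologyEx(k*w,2,np.ones((5,5)))
    cs,_=cv2.findContours(k,0,2);c=max(cs,key=cv2.contourArea);P=onz("wrist",cv2.convexHull(c)[:,0],.036,m)
    print(t,cv2.minAreaRect((P[:,:2]*1000).astype(np.float32)))
C=onz("wrist",[[360,125],[452,126],[449,200],[357,201]],.036,m);print("corner mean",C.mean(0),C)
crop=cv2.resize(im[110:215,345:470],None,fx=5,fy=5,interpolation=2);
k2=cv2.imread("pics/scene0.png")[140:200,290:340];cv2.imwrite("pics/w4c.png",crop)
```

```text
[ 95  93  44  56  58  57  57  57  91 101  99  99  98  99  99  99  97  97
  97  96  98  98  97  98  96  98 151 156 156 155] [165 162 163 158  81 100 100  98 101  95  99  97  98  95  95  99  94  95
  94  94  94  95  94 136  92  91  91  91  91]
70 ((654.207763671875, -36.610816955566406), (25.40924072265625, 76.82378387451172), 76.19214630126953)
78 ((654.1283569335938, -36.889892578125), (26.80681037902832, 76.9291763305664), 76.46936798095703)
86 ((656.1163940429688, -37.1407470703125), (27.374998092651367, 83.13322448730469), 76.47962951660156)
corner mean [ 0.64638983 -0.08030494  0.036     ] [[ 0.69798205 -0.03632554  0.036     ]
 [ 0.67598235 -0.14061797  0.036     ]
 [ 0.59185702 -0.12682769  0.036     ]
 [ 0.61973791 -0.01744857  0.036     ]]
```

View pics/w4c.png

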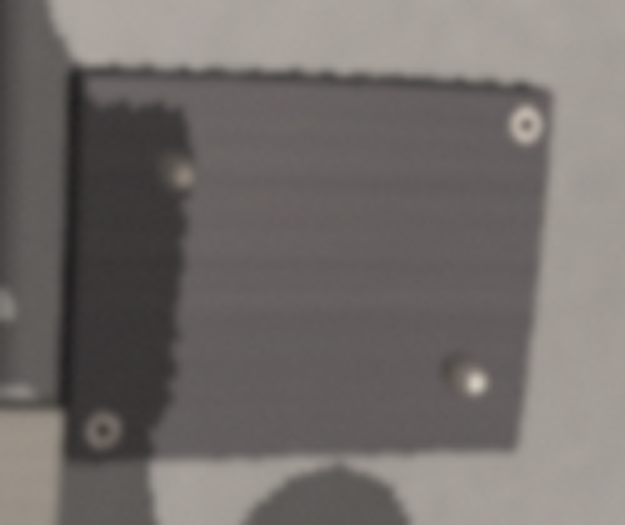

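Pins' tips are at full-image (381.2,144.8) and (439.8,186.2); the left part of the stage is shaded. Compute the seat and offset.

Run:
```python
from h import *
import json
j=json.load(open("w4.json"));m={k:np.array(j[k]) for k in("camera_matrix","position","attitude")}
P=onz("wrist",[[381.2,144.8],[439.8,186.2]],.046,m);d=P[0]-P[1]
print("pins",P,P.mean(0),np.linalg.norm(d),"yaw",np.degrees(np.arctan2(d[1],d[0]))-58.57)
C=onz("wrist",[[361,124.4],[454.8,128],[448.4,200],[360,201]],.036,m);print("corn",C.mean(0),[np.linalg.norm(C[i]-C[(i+1)%4]) for i in range(4)])
xd=C[0]+C[1]-C[2]-C[3];yd=C[0]+C[3]-C[1]-C[2];print("yaw",np.degrees(np.arctan2(xd[1],xd[0])),np.degrees(np.arctan2(yd[1],yd[0]))-90)
# plate in tool now (corners/holes by eye)
hol=np.array([[229,211],[332,269]])
for n,h in (("h",.038),("h",.042)):
    T=toolplane(hol,h);dd=T[0]-T[1];print(h,T.mean(0),np.linalg.norm(dd),np.degrees(np.arctan2(dd[1],dd[0])))
```

```text
pins [[ 0.67533623 -0.0514681   0.046     ]
 [ 0.61583736 -0.1113139   0.046     ]] [ 0.64558679 -0.081391    0.046     ] 0.08438978018553815 yaw -13.403443867912323
corn [ 0.64560842 -0.08202047  0.036     ] [np.float64(0.10939298901371192), np.float64(0.0830179435859175), np.float64(0.10870755333662774), np.float64(0.08123175700701474)]
yaw -12.202415005115162 -13.799609632051613
0.038 [0.0006465  0.00132154 0.038     ] 0.08031935657172785 -148.5600354484437
0.042 [0.00065546 0.00301001 0.042     ] 0.08194481515830296 -148.56003544844373
```

```bash
python3 - <<'E'
from h import *
print(tri("scene",[325,155],"side",[346,142.5]))
E
python3 -m handwheel '[[[0.02,-0.0035,0,0],[0.03,-0.005,0,0],[0.03,-0.005,0,-0.025],[0.03,-0.005,0,0],[0.02,-0.0035,0,0],[0,0,0,0]]]'
```

```text
(array([ 0.48811388, -0.20486328,  0.24994475]), np.float64(0.010635444014839256))
time_s: 5.85
ee_pos: [0.6477, -0.0764, 0.1929]
eef_rot: [3.077, -0.017, -1.77]
force: [-0.2, -0.1, -1.7]
grip_width: 0.0197
```

```bash
python3 -m handwheel '[[[0.004,-0.002,0.015,0.03],[0,0,0.015,0],[0,0,0.015,0],[0,0,0.015,0],[0,0,0,0],[0,0,0,0]]]'
python3 - <<'E'
from h import *
o=ctrl.get_obs();print(o["joint_vel"]);m=imaging.camera_model("wrist");im=imaging.camera("wrist")[:,:,::-1];cv2.imwrite("pics/w5.png",im)
Rm=R.from_euler("xyz",o["eef_rot"]);print(o["ee_pos"],np.degrees(o["eef_rot"]))
print("plate pred",o["ee_pos"]+Rm.apply([.0006,.0035,.048]))
cv2.imwrite("pics/w5c.png",cv2.resize(im[140:320,180:390],None,fx=3,fy=3,interpolation=2))
E
```

```text
time_s: 6.45
ee_pos: [0.643, -0.077, 0.1225]
eef_rot: [3.071, -0.018, -1.794]
force: [0.8, 0.6, -2.4]
grip_width: 0.0197
[ 0.00982357  0.01853681  0.02168273  0.00116685 -0.01398332  0.00087427]
[ 0.64304011 -0.07697793  0.1225382 ] [ 175.93216373   -1.03978959 -102.79120075]
plate pred [ 0.63599088 -0.07687904  0.07492613]
```

View pics/w5c.png

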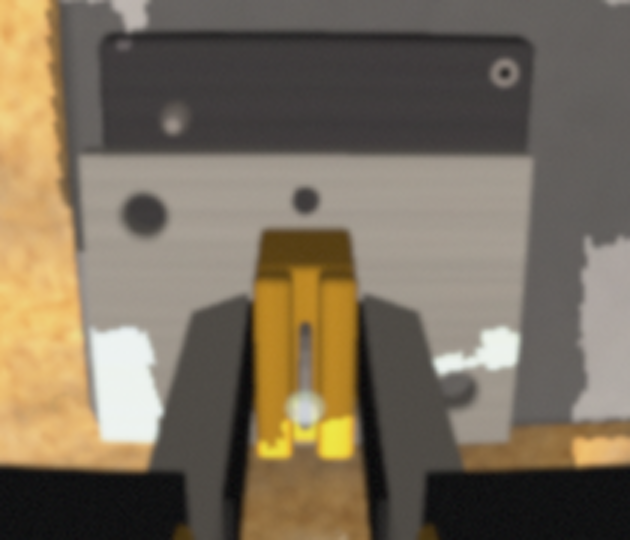

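The plate (edge at row ~155, holes at (144,215)/(458,388)) sits too far toward image-bottom (-x), with the pin visible at (174,118) in the crop. The tool has tilted ~4°, so I'll check whether idling changes the tilt.

```bash
Q='import station;o=station.ctrl.get_obs();import numpy as np;print(np.round(o["qpos"],4),np.round(np.degrees(o["eef_rot"]),2),np.round(o["ee_pos"],4))'
python3 -c "$Q";python3 -m handwheel '[[[0,0,0,0],[0,0,0,0],[0,0,0,0]]]' >/dev/null; python3 -c "$Q"; python3 -m handwheel '[[[0,-0.008,0,0]]]'>/dev/null; python3 -c "$Q"
```

```text
[-0.1701  0.6474  1.2595 -0.0148  1.307   1.6289] [ 175.91   -1.04 -102.79] [ 0.6429 -0.0769  0.1224]
[-0.1693  0.6461  1.258  -0.0147  1.3074  1.6289] [ 176.04   -1.03 -102.75] [ 0.6436 -0.0765  0.1238]
[-0.1699  0.6635  1.2295 -0.0147  1.318   1.6281] [ 176.08   -1.03 -102.74] [ 0.6515 -0.0782  0.1239]
```

```bash
cat > st.py <<'E'
from h import *
S=np.array([.6456,-.0816,.036]);SY=np.radians(-13.3)
def rel(off=(.0004,.0041,.053)):
    o=ctrl.get_obs();Rm=R.from_euler("xyz",o["eef_rot"]);p=o["ee_pos"]+Rm.apply(off)
    Rp=Rm*R.from_euler("x",-180.4,degrees=True).inv() if 0 else Rm
    cor=[o["ee_pos"]+Rm.apply(np.array(off)+[a*.05,b*.036,0]) for a in(-1,1) for b in(-1,1)]
    print("plate",np.round(p,4),"lowest/highest corner z",min(c[2] for c in cor).round(4),max(c[2] for c in cor).round(4))
    e=Rm.inv().apply(S-p);w=S-p
    ty=np.radians(-103.3)-o["eef_rot"][2]
    print("TCP",np.round(o["ee_pos"],4),np.round(np.degrees(o["eef_rot"]),2),"err world",np.round(w,4),"tool shift",np.round(e,4),"turn",round(-ty,3),"F",np.round(o["force"],1))
E
python3 -c "
from st import *
rel()"
```

```text
plate [ 0.6437 -0.0778  0.0713] lowest/highest corner z 0.068 0.0747
TCP [ 0.6515 -0.0782  0.1239] [ 176.08   -1.03 -102.74] err world [ 0.0019 -0.0038 -0.0353] tool shift [ 0.0026 -0.0051  0.0351] turn 0.01 F [ 0.6 -0.4 -2.9]
```

```bash
python3 -m handwheel '[[[0.0015,-0.002,0.004,0.01],[0.0015,-0.002,0.004,0],[0,0,0.004,0],[0,0,0.004,0],[0,0,0,0]]]'
python3 - <<'E'
from st import *
m=imaging.camera_model("wrist");rel();im=imaging.camera("wrist")[:,:,::-1];cv2.imwrite("pics/w6.png",im)
cv2.imwrite("pics/w6c.png",cv2.resize(im[150:310,180:390],None,fx=3.8,fy=3.8-.05,interpolation=2))
print(m)
E
```

```text
time_s: 7.4
ee_pos: [0.6546, -0.083, 0.1058]
eef_rot: [3.073, -0.019, -1.805]
force: [0.1, 0.0, -2.2]
grip_width: 0.0197
plate [ 0.6467 -0.0826  0.0532] lowest/highest corner z 0.0498 0.0566
TCP [ 0.6546 -0.083   0.1058] [ 176.09   -1.07 -103.4 ] err world [-0.0011  0.001  -0.0172] tool shift [-0.001   0.0002  0.0172] turn -0.002 F [ 0.1  0.  -2.2]
{'camera_matrix': array([[325.1922621,   0.       , 281.3335104],
       [  0.       , 325.1922621, 204.8019996],
       [  0.       ,   0.       ,   1.       ]]), 'position': array([ 0.74546595, -0.10192883,  0.25935293]), 'attitude': array([-0.3553703 , -0.01784842, -1.80467387])}
```

View pics/w6c.png

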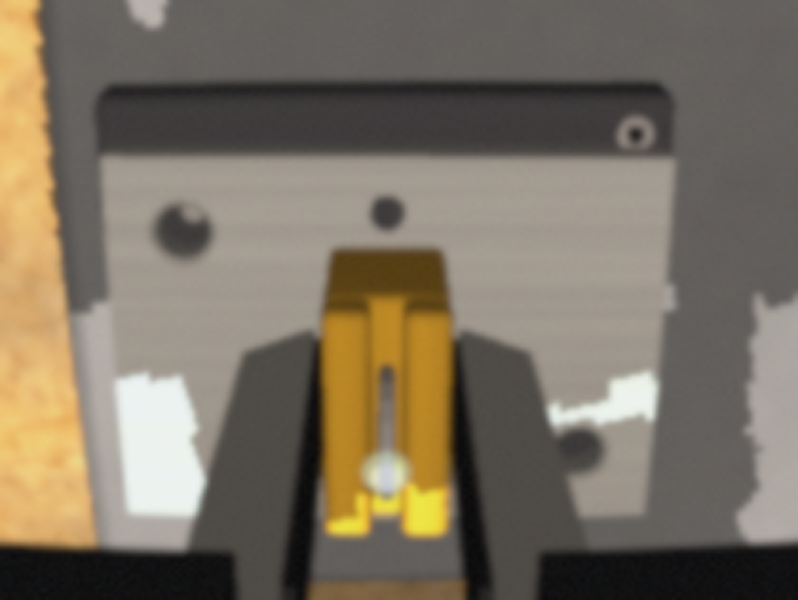

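The pin tip shows inside the hole: pin at full-image (231.0,207.1), hole centres at (228.4,211.6) and (333.2,270). Compute the residual.

Run:
```python
from st import *
P=np.array([[.67534,-.05147,.046],[.61584,-.11131,.046]]);print("pin pred px",proj("wrist",P))
pin=onz("wrist",[[231.05,207.1]],.046)[0];print("pin seen",pin)
o=ctrl.get_obs();Rm=R.from_euler("xyz",o["eef_rot"])
for h in(.041,.045,.049):
    T=toolplane([[228.4,211.6],[333.2,270]],h);W=o["ee_pos"]+Rm.apply(T)
    # drop hole axis along plate normal 8mm->underside irrelevant; horizontal difference
    c=W.mean(0);nrm=Rm.apply([0,0,1]);
    print(h,W.round(4),"len",np.linalg.norm(W[0]-W[1]),"cent",c,"rel seen-pin hole1",(W[0]-pin).round(4), "tool err",(Rm.inv().apply((P.mean(0)-c)*[1,1,0])).round(4), Rm.inv().apply((pin-W[0])*[1,1,0]).round(4))
```

```text
pin pred px [[229.47738252 206.07461172]
 [327.69336537 259.47432187]]
pin seen [ 0.67432974 -0.05234271  0.046     ]
0.041 [[ 0.6775 -0.0538  0.0633]
 [ 0.6194 -0.1127  0.0676]] len 0.08285596963449443 cent [ 0.64847429 -0.08323983  0.0654607 ] rel seen-pin hole1 [ 0.0032 -0.0014  0.0173] tool err [-0.0011  0.0032  0.0002] [-0.0006  0.0034  0.0002]
0.045 [[ 0.6761 -0.0528  0.0594]
 [ 0.6169 -0.1129  0.0637]] len 0.08450827102705849 cent [ 0.64653895 -0.08286749  0.06158637] rel seen-pin hole1 [ 0.0018 -0.0005  0.0134] tool err [-0.0012  0.0013  0.0001] [-0.      0.0019  0.0001]
0.049 [[ 0.6748 -0.0518  0.0555]
 [ 0.6144 -0.1131  0.0599]] len 0.08616057241962247 cent [ 0.64460361 -0.08249514  0.05771204] rel seen-pin hole1 [0.0005 0.0005 0.0095] tool err [-0.0013 -0.0007 -0.0001] [0.0006 0.0003 0.    ]
```

```bash
python3 -m handwheel '[[[-0.0004,0.0015,0.003,0],[0,-0.0002,0.003,0],[0,-0.0002,0.003,0],[0,0,0,0]]]'
python3 - <<'E'
from st import *
rel();im=imaging.camera("wrist")[:,:,::-1];cv2.imwrite("pics/w7.png",im)
P=np.array([[.67434,-.0523,.046]]);print(proj("wrist",P));v=cv2.cvtColor(im.copy(),cv2.COLOR_BGR2GRAY)
print(v[200:224,216:242:1])
E
```

```text
time_s: 7.85
ee_pos: [0.6529, -0.0822, 0.0968]
eef_rot: [3.074, -0.019, -1.804]
force: [-0.0, -0.2, -2.6]
grip_width: 0.0192
plate [ 0.6452 -0.0818  0.0443] lowest/highest corner z 0.0409 0.0476
TCP [ 0.6529 -0.0822  0.0968] [ 176.14   -1.07 -103.39] err world [ 0.0004  0.0002 -0.0083] tool shift [-0.0004 -0.0009  0.0082] turn -0.002 F [-0.  -0.2 -2.6]
[[229.79102801 209.39271259]]
[[156 156 155 156 156 156 156 156 156 155 155 155 156 155 155 156 156 156
  156 156 156 156 156 156 156 156]
 [155 155 156 156 155 155 155 155 155 155 155 155 154 155 155 155 155 155
  155 155 155 155 155 155 156 155]
 [156 156 155 156 157 156 156 154 153 152 152 152 151 152 154 154 155 156
  155 156 157 156 156 157 156 156]
 [157 157 156 157 156 157 154 151 145 143 140 139 140 141 147 150 153 157
  159 158 158 158 159 157 158 158]
 [157 158 157 158 157 154 148 137 129 124 121 120 123 127 132 138 146 153
  157 158 159 159 159 159 158 160]
 [158 159 159 158 155 148 135 118 106 101 103 108 115 120 124 126 133 144
  152 157 159 159 160 160 159 159]
 [159 159 158 157 150 136 117  97  85  85  97 111 124 128 128
[... 1201 characters left out ...]
95 106 121
  137 150 157 161 162 161 161 161]
 [160 159 159 159 157 153 147 137 127 117 110 104 102 103 107 115 125 138
  149 156 159 160 160 161 160 160]
 [157 157 157 157 157 156 152 147 141 134 130 125 123 124 126 132 140 148
  154 157 158 158 158 158 158 158]
 [155 155 155 155 155 155 154 151 150 146 142 141 138 138 141 145 149 151
  156 157 156 156 156 156 156 156]
 [155 154 154 153 154 154 155 154 153 152 151 150 149 149 150 152 153 154
  154 155 155 155 156 155 155 156]
 [154 154 155 155 154 154 154 154 155 154 155 154 154 153 154 154 155 155
  155 154 155 155 155 155 155 154]
 [155 155 155 155 155 156 156 155 156 155 155 155 156 155 155 155 155 155
  155 155 156 155 155 155 155 156]]
```

Pin (229.2,208) is concentric with the hole (228,211.3) once parallax is counted. Descend.

```bash
python3 -m handwheel '[[[0,-0.0002,0.003,0],[0,-0.0002,0.002,0],[0,-0.0001,0.002,0],[0,0,0,0]]]'; python3 -c "
from st import *
rel()"
```

```text
time_s: 8.3
ee_pos: [0.6534, -0.0825, 0.0905]
eef_rot: [3.076, -0.019, -1.805]
force: [-0.1, -0.6, -0.2]
grip_width: 0.0193
plate [ 0.6458 -0.0821  0.0379] lowest/highest corner z 0.0346 0.0412
TCP [ 0.6534 -0.0825  0.0905] [ 176.24   -1.06 -103.39] err world [-0.0002  0.0005 -0.0019] tool shift [-0.0005  0.0001  0.0019] turn -0.002 F [-0.1 -0.6 -0.2]
```

```bash
python3 -m handwheel '[[[0,-0.0002,0.0015,0],[0,0,0.0015,0],[0,0,0,0]]]' - 15; python3 -c "
from st import *
rel()"; python3 -m handwheel '[[[0,0,0.0015,0],[0,0,0,0]]]' - 10;python3 -c "
from st import *
rel()"
```

```text
time_s: 8.6
ee_pos: [0.6534, -0.0826, 0.089]
eef_rot: [3.076, -0.019, -1.804]
force: [0.1, 0.4, -1.7]
grip_width: 0.02
plate [ 0.6458 -0.0822  0.0364] lowest/highest corner z 0.0332 0.0397
TCP [ 0.6534 -0.0826  0.089 ] [ 176.26   -1.07 -103.39] err world [-0.0002  0.0006 -0.0004] tool shift [-0.0006  0.0003  0.0004] turn -0.002 F [ 0.1  0.4 -1.7]
time_s: 8.8
ee_pos: [0.6533, -0.0827, 0.0881]
eef_rot: [3.077, -0.019, -1.804]
force: [-0.0, -1.2, -1.2]
grip_width: 0.0197
plate [ 0.6457 -0.0823  0.0355] lowest/highest corner z 0.0323 0.0388
TCP [ 0.6533 -0.0827  0.0881] [ 176.28   -1.08 -103.39] err world [-0.0001  0.0007  0.0005] tool shift [-0.0006  0.0003 -0.0005] turn -0.002 F [-0.  -1.2 -1.2]
```

```bash
python3 -m handwheel '[[[0,0,0.002,0],[0,0,0,0]]]'; python3 -m handwheel '[[[0,0,0.002,0],[0,0,0,0]]]'; python3 -c "
from st import *
rel();im=imaging.camera('wrist')[:,:,::-1];cv2.imwrite('pics/w8.png',im);g=cv2.cvtColor(im.copy(),cv2.COLOR_BGR2GRAY);print(g[170:222:1,228]);print(g[170:200:1,290])"
```

```text
time_s: 9.0
ee_pos: [0.6539, -0.0829, 0.0875]
eef_rot: [3.079, -0.019, -1.804]
force: [-1.2, 0.2, -3.7]
grip_width: 0.0198
time_s: 9.2
ee_pos: [0.6545, -0.083, 0.0866]
eef_rot: [3.082, -0.019, -1.804]
force: [-2.3, 0.0, -2.9]
grip_width: 0.0199
plate [ 0.6471 -0.0827  0.034 ] lowest/highest corner z 0.0309 0.0371
TCP [ 0.6545 -0.083   0.0866] [ 176.56   -1.07 -103.39] err world [-0.0015  0.0011  0.002 ] tool shift [-0.0007  0.0018 -0.0019] turn -0.002 F [-2.3  0.  -2.9]
[100  99  98  97  99  98  99  98  93  77  51  38  40  46  54  57  61  60
  62  62  66  71  76  86 110 134 147 150 151 154 156 156 154 151 151 148
 139 120  99  91  91  96  99 105 115 128 136 138 130 113 103 116]
[ 98  98  97  98  98  98  98  93  77  55  38  35  42  50  55  60  61  61
  61  63  67  73  78  98 127 145 149 149 151 153]
```

Run:
```python
from st import *
c,s=np.cos(SY),np.sin(SY);M=np.array([[c,-s,0],[s,c,0],[0,0,1]])
f=lambda x,y,z:proj("wrist",S+M@np.array([x,y,z]))[0].round(1)
print("flush: holes",f(.022,.036,.008),f(-.022,-.036,.008),"pin tip",f(.022,.036,.010),f(-.022,-.036,.01),"plate corners",f(.036,.05,.008),f(.036,-.05,.008),f(-.036,.05,.008),f(-.036,-.05,.008),"stage",f(.042,.0,0))
im=cv2.imread("pics/w8.png")
cv2.imwrite("pics/w8c.png",cv2.resize(im[160:320,180:390],None,fx=3.8,fy=3.75,interpolation=2))
```

```text
flush: holes [226.2 215.6] [331.5 271.8] pin tip [225.8 216.7] [331.9 273.3] plate corners [203.7 195.6] [357.7 194.5] [213.4 288.6] [348.6 287.1] stage [280.8 182.3]
```

View pics/w8c.png

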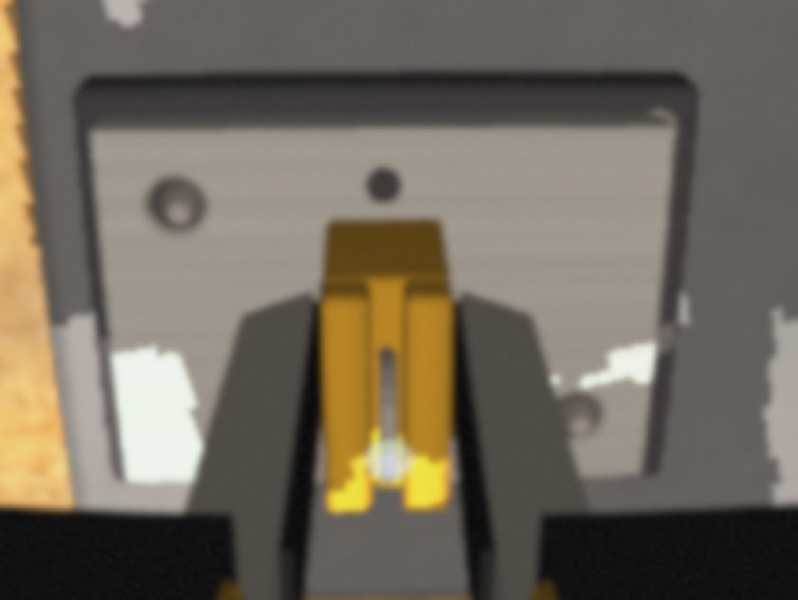

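Both pins sit in their holes and the plate's corners match the flush prediction. Release and rise.

```bash
python3 -m handwheel '[[[0,0,-0.0005,0],[0,0,0,0],[0,0,0,0]]]' 0.036; python3 -m handwheel '[[[0,0,-0.01,0],[0,0.001,-0.02,0],[0,0.001,-0.03,0],[0,0.001,-0.04,0],[0,0.0,-0.04,0],[0,0.0,-0.04,0],[0,0.0,-0.04,0],[0,0,-0.02,0],[0,0,0,0]]]' 0.06
python3 - <<'E'
from st import *
rel();im=imaging.camera("wrist")[:,:,::-1];cv2.imwrite("pics/w9.png",im)
c,s=np.cos(SY),np.sin(SY);M=np.array([[c,-s,0],[s,c,0],[0,0,1]])
f=lambda x,y,z:proj("wrist",S+M@np.array([x,y,z]))[0].round(1)
print("flush: plate corners",f(.036,.05,.008),f(.036,-.05,.008),f(-.036,.05,.008),f(-.036,-.05,.008),"holes",f(.022,.036,.008),f(-.022,-.036,.008))
print("knob",proj("wrist",[.488,-.205,.24]))
for n in("scene","side"):
    a=imaging.camera(n)[:,:,::-1];cv2.imwrite(f"pics/{n}9.png",a)
E
```

```text
time_s: 9.55
ee_pos: [0.6545, -0.0829, 0.0864]
eef_rot: [3.081, -0.019, -1.804]
force: [0.1, 0.2, -0.7]
grip_width: 0.0358
time_s: 10.45
ee_pos: [0.666, -0.0808, 0.3406]
eef_rot: [3.083, -0.018, -1.804]
force: [-0.4, -0.5, 0.9]
grip_width: 0.0601
plate [ 0.6586 -0.0804  0.2879] lowest/highest corner z 0.2849 0.2909
TCP [ 0.666  -0.0808  0.3406] [ 176.63   -1.04 -103.38] err world [-0.013  -0.0012 -0.2519] tool shift [-0.0004 -0.0024  0.2522] turn -0.001 F [-0.4 -0.5  0.9]
flush: plate corners [245.7 146. ] [317.2 145.7] [247.3 194.9] [315.8 194.4] holes [255.9 155.6] [306.5 185.3]
knob [[425.16177809 325.48995259]]
```

```bash
python3 -m handwheel '[[[0,0,-0.03,0],[0,0,-0.03,0],[0.03,0.025,0,0],[0.03,0.03,0,0],[0.03,0.03,0,0],[0.03,0.03,0,0],[0.03,0.025,0,0],[0.01,0.005,0,0],[0,0,0,0]]]' 0.06; python3 -m handwheel '[[[0,0,0,-0.12],[0,0,0,-0.15],[0,0,0,-0.15],[0,0,0,-0.15],[0,0,0,-0.15],[0,0,0,-0.15],[0,0,0,-0.15],[0,0,0,-0.15],[0,0,0,-0.15],[0,0,0,-0.15]]]'; python3 -m handwheel '[[[0,0,0,-0.15],[0,0,0,-0.15],[0,0,0,-0.15],[0,0,0,-0.15],[0,0,0,-0.15],[0,0,0,-0.15],[0,0,0,-0.15],[0,0,0,-0.15],[0,0,0,-0.15],[0,0,0,0]]]'
```

```text
time_s: 11.5
ee_pos: [0.4861, -0.2056, 0.393]
eef_rot: [3.049, -0.018, -1.802]
force: [0.9, 0.8, -0.4]
grip_width: 0.0599
time_s: 12.5
ee_pos: [0.4954, -0.1975, 0.3791]
eef_rot: [3.119, 0.11, -0.328]
force: [-0.6, -0.3, 0.5]
grip_width: 0.0598
time_s: 13.5
ee_pos: [0.5055, -0.1877, 0.3642]
eef_rot: [-3.018, 0.048, 1.03]
force: [0.5, -0.4, 0.2]
grip_width: 0.06
```

Run:
```python
from st import *
o=ctrl.get_obs();Rm=R.from_euler("xyz",o["eef_rot"]);print("tool z",Rm.apply([0,0,1]).round(3),"tool x",Rm.apply([1,0,0]).round(3),"y",Rm.apply([0,1,0]).round(3),o["qpos"].round(3))
m=imaging.camera_model("wrist");print(m["position"],m["attitude"]);im=imaging.camera("wrist")[:,:,::-1];cv2.imwrite("pics/w10.png",im)
print(proj("wrist",[[.488,-.205,.24],[.50,-.205,.215]]))
T=np.array([[x,0,z] for x in(-.03,.03) for z in(.0,.019)]);print(proj("wrist",o["ee_pos"]+Rm.apply(T)))
g=cv2.cvtColor(im.copy(),cv2.COLOR_BGR2GRAY);u,v=proj("wrist",[.49,-.205,.23])[0].astype(int)
print(u,v,cv2.resize(g[max(v-60,0):v+60,u-80:u+80],(32,24),interpolation=3))
```

```text
tool z [-0.13   0.023 -0.991] tool x [ 0.514  0.856 -0.048] y [ 0.848 -0.516 -0.123] [-0.409  0.291  1.22  -0.031  1.759 -1.44 ]
[ 0.45558372 -0.14880854  0.53262218] [-0.16260303  0.0470835   1.03004063]
[[262.20602023 214.13337011]
 [271.13883468 219.51616439]]
[[227.7134579  267.73073734]
 [232.38491591 253.40987103]
 [335.91897302 267.20921067]
 [331.11715987 252.9325396 ]]
264 213 [[188 189 187 187 189 186 188 188 190 183 117 111 116 117 125 132 118 113
  109 104 102  97 105 117 185 187 184 183 192 177 136 152]
 [191 174 163 181 187 189 196 196 196 206 162 153 158 165 170 173 127 112
  115 113 108  97  98 113 183 188 183 186 191 159 110 128]
 [171 205 208 149 207 217 225 226 228 230 202 165 159 153 144 136 115 113
  112 114 112 102  98 107 142 188 189 187 189 175 144 157]
 [200 227 231 199 192 226 222 214 202 189 169 115 109 115 113 112 112 111
  113 111 112 105  97 104 160 186 191 191 186 185 179 180]
 [195 228 231 192 155 184 190 179 173 185 142 104 108 113 107 114 108 109
  110 107 106 103  95 100 157 188 188 191 188 184 178 179]
 [170 191 192 143 185 189 179 170 183 188 182 
[... 1781 characters left out ...]
4  75  24  39  90 134  92  47  73]
 [190 190 190 192 127  73  73  72  33  86 192 191 157 102  75  74 100 109
   93 105 105 105 104 106  97  70  55  75 134  89  25  70]
 [194 197 193 174  80  73  73  64  16  75 190 192 178 111  95  41  78 102
  102 104 105 106 104 105 105  78  65  71  97  69  13  58]
 [195 191 190 119  73  73  73  43  11  63 188 191 192 156 130 108  78 111
  105 103 104 106 106 104 105  95  70  88 128  68  11  37]
 [191 192 162  78  73  73  70  24  11  77 190 188 190 186 183 160 159 158
  105 104 104 105 106 104 103 105  82 107 172 103  11  19]
 [193 189 111  73  73  73  56  13  12 127 191 192 187 177 169 168 152 156
   82 101 104 103 105 105 103 115  97 129 155 119  14  12]]
```

```bash
python3 -c "
import cv2
im=cv2.imread('pics/w10.png');cv2.imwrite('pics/w10c.png',cv2.resize(im[168:268,210:340],None,fx=6,fy=6,interpolation=2))"
```

```text
(no output)
```

View pics/w10c.png

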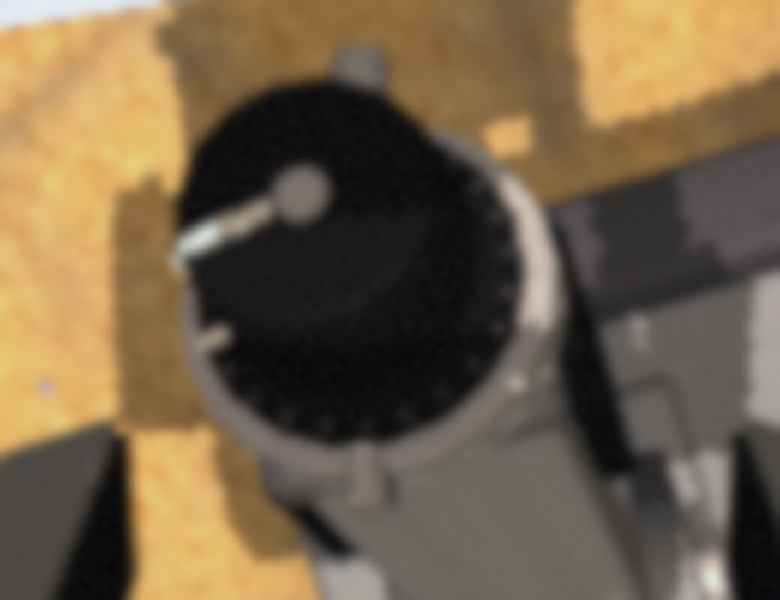

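Very clear: knob-top centre (302,193), long line's dial end near (203,345), pointer tip (365,447) and the clamp screw opposite at (360,65), all in crop pixels. Solve the geometry.

```bash
cat > kn.py <<'E'
from st import *
from scipy.optimize import least_squares
A=R.from_euler("z",SY).apply([-np.sin(np.radians(35)),0,np.cos(np.radians(35))])
X0=R.from_euler("z",SY).apply([np.cos(np.radians(35)),0,np.sin(np.radians(35))]);Y0=np.cross(A,X0)
def pl(o,d,D,off): return o+d*(((D+A*off-o)@A)/(d@A))
def ang(P,D): return np.arctan2((P-D)@Y0,(P-D)@X0)
E
python3 - <<'E'
from kn import *
f=lambda p:np.array(p)/6+[210,168]
o,(dt,dp,dl,di)=rays("wrist",f([[302,193],[365,447],[203,345],[183,252]]))
fun=lambda t:[np.linalg.norm(pl(o,dp,o+t[0]*dt-.03*A,.0005)-(o+t[0]*dt-.03*A))-.026]
fun2=lambda t:[np.linalg.norm(pl(o,dl,o+t[0]*dt-.03*A,-.0005)-(o+t[0]*dt-.03*A))-.026]
for F in(fun,fun2,lambda t:fun(t)+fun2(t)):
    t=least_squares(F,[.3]).x;T=o+t[0]*dt;D=T-.03*A
    P=pl(o,dp,D,.0005);L=pl(o,dl,D,-.0005);E=pl(o,di,D,.03)
    print("t",t,"top",T.round(4),"grip",(D+.024*A).round(4),"ptr",ang(P,D),np.linalg.norm(P-D),"line",ang(L,D),"line top",ang(E,D),np.linalg.norm(E-T))
E
```

```text
t [0.25839735] top [ 0.4734 -0.1929  0.2786] grip [ 0.4767 -0.1937  0.2736] ptr -0.17516193776039593 0.026000000191150976 line -1.4699070308042572 line top -1.3975356507236616 0.01773332995646117
t [0.2715029] top [ 0.4743 -0.1951  0.2657] grip [ 0.4776 -0.1959  0.2608] ptr -0.1624172297250883 0.027843602046573265 line -1.4402736409609724 line top -1.3975356507236598 0.018632739107716182
t [0.26121837] top [ 0.4736 -0.1934  0.2758] grip [ 0.4769 -0.1942  0.2709] ptr -0.17226821260189262 0.026396462764915675 line -1.4633369517627184 line top -1.3975356507236603 0.017926931255403244
```

Run:
```python
from kn import *
o,(dt,)=rays("wrist",np.array([[302,193]])/6+[210,168])
for t in(.255,.265,.275,.285,.295):
    T=o+t*dt;print(t,T.round(4),"scene",proj("scene",[T,T-.015*A])[:].round(1).tolist(),"side",proj("side",[T,T-.015*A]).round(1).tolist())
for n,w in(("scene",(295,130,55,55)),("side",(320,118,55,55))):
    g=cv2.cvtColor(cv2.imread(f"pics/{n}0.png"),cv2.COLOR_BGR2GRAY)
    x,y,a,b=w;print(n);print("\n".join(f"{y+i} "+"".join("#" if v<45 else "+" if v<90 else "." if v<150 else " " for v in g[y+i,x:x+a]) for i in range(0,b,1)))
```

```text
0.255 [ 0.4732 -0.1923  0.2819] scene [[326.9, 148.9], [324.3, 151.8]] side [[352.7, 131.7], [349.3, 135.7]]
0.265 [ 0.4738 -0.194   0.2721] scene [[326.8, 151.6], [324.2, 154.5]] side [[352.4, 135.4], [349.0, 139.4]]
0.275 [ 0.4745 -0.1957  0.2622] scene [[326.6, 154.3], [324.1, 157.2]] side [[352.1, 139.1], [348.8, 143.0]]
0.285 [ 0.4752 -0.1975  0.2524] scene [[326.5, 157.0], [324.0, 159.8]] side [[351.8, 142.8], [348.5, 146.6]]
0.295 [ 0.4759 -0.1992  0.2426] scene [[326.4, 159.6], [323.8, 162.4]] side [[351.5, 146.4], [348.2, 150.2]]
scene
130 .......................................................
131 .......................................................
132 .......................................................
133 .......................................................
134 .......................................................
135 .......................................................
136 .......................................................
137 .......................................................
138 .......................................................
139    ..
[... 5355 characters left out ...]
+++++++######++................         
162 ############++++++++#########+..++....+...+++..        
163 #############++++++###########+++.....++++++++.......  
164 #############+++##############+++....+++++++++++.......
165 ########+#####################++.....++++..+++++++.....
166 ######++++###################++++...++++...+++++++...++
167 ##++++++++##################+++++..+++++...++++++....+.
168 #+.++++++++################+++++...++++....++++++......
169 ++.++++++++++##############++++....++++....++++.+....+.
170 ++++++++++++++############+++++....++...........+++++++
171 ++++++++++++++###########++++++...++++....+.+...+++++++
172 +++++++++++++###########++++++...++++...++++++...++++..
```

Depth now agrees across wrist, scene and side (top centre ≈ (0.474,-0.195,0.268)); line at about -1.42 rad, pointer at -0.165, so the knob needs about +1.27 rad. I'll do it in two gripped strokes of negative tool-z turns.

```bash
cat >> kn.py <<'E'
G=np.array([.4775,-.1955,.263])
def kst(up=.002):
    o=ctrl.get_obs();Rm=R.from_euler("xyz",o["eef_rot"])
    print("TCP",o["ee_pos"].round(4),"yaw",np.degrees(np.arctan2(*Rm.apply([1,0,0])[1::-1])).round(1),"toolz",Rm.apply([0,0,1]).round(3),"shift",Rm.inv().apply(G+[0,0,up]-o["ee_pos"]).round(4),"F",o["force"].round(1),"M",o["moment"].round(2),"q6",o["qpos"][5].round(2),"w",o["grip_width"].round(4),o["time_s"])
E
python3 -m handwheel '[[[-0.006,-0.004,0.01,0.13],[-0.006,-0.004,0.015,0],[-0.006,-0.004,0.015,0],[0,0,0.01,0],[0,0,0,0]]]' 0.075 40; python3 -c "
from kn import *
kst()"
```

```text
time_s: 14.05
ee_pos: [0.4801, -0.1917, 0.3125]
eef_rot: [-3.023, 0.068, 0.872]
force: [-0.2, -0.5, 0.1]
grip_width: 0.0752Traceback (most recent call last):
  File "<string>", line 3, in <module>
    kst()
    ~~~^^
  File "kn.py", line 10, in kst
    print("TCP",o["ee_pos"].round(4),"yaw",np.degrees(np.arctan2(*Rm.apply([1,0,0])[1::-1])).round(1),"toolz",Rm.apply([0,0,1]).round(3),"shift",Rm.inv().apply(G+[0,0,up]-o["ee_pos"]).round(4),"F",o["force"].round(1),"M",o["moment"].round(2),"q6",o["qpos"][5].round(2),"w",o["grip_width"].round(4),o["time_s"])
                                                                                                                                                                                                                                                                                 ^^^^^^^^^^^^^^^^^^^^^
AttributeError: 'float' object has no attribute 'round'
```

```bash
sed -i 's/o\["grip_width"\].round(4)/round(o["grip_width"],4)/' kn.py; python3 -c "
from kn import *
kst()"
```

```text
TCP [ 0.4801 -0.1917  0.3125] yaw 49.9 toolz [-0.134  0.024 -0.991] shift [-0.0013  0.006   0.0473] F [-0.2 -0.5  0.1] M [-0.01 -0.11  0.02] q6 -1.3 w 0.0752 14.05
```

```bash
python3 -m handwheel '[[[-0.001,0.004,0.008,0],[0,0.002,0.012,0],[0,0,0.01,0],[0,0,0.01,0],[0,0,0.005,0],[0,0,0,0]]]'; python3 -c "
from kn import *
kst()"
```

```text
time_s: 14.65
ee_pos: [0.4791, -0.1952, 0.2634]
eef_rot: [-3.023, 0.068, 0.869]
force: [-0.2, -0.2, -0.1]
grip_width: 0.0749
TCP [ 0.4791 -0.1952  0.2634] yaw 49.8 toolz [-0.134  0.025 -0.991] shift [-0.0014 -0.0012 -0.0014] F [-0.2 -0.2 -0.1] M [-0.01 -0.11 -0.02] q6 -1.3 w 0.0749 14.65
```

```bash
python3 -m handwheel '[[[-0.001,-0.001,-0.0015,0],[0,0,0,0],[0,0,0,0],[0,0,0,0],[0,0,0,0]]]' 0 40; python3 -c "
from kn import *
kst()"
```

```text
time_s: 15.15
ee_pos: [0.4794, -0.1932, 0.2661]
eef_rot: [-3.025, 0.063, 0.871]
force: [-21.9, -22.5, 3.4]
grip_width: 0.0425
TCP [ 0.4794 -0.1932  0.2661] yaw 49.9 toolz [-0.13   0.027 -0.991] shift [-0.0029  0.0002  0.0013] F [-21.9 -22.5   3.4] M [-3.54  3.5   0.67] q6 -1.3 w 0.0425 15.15
```

```bash
python3 -m handwheel '[[[-0.003,0,0,0],[0,0,0,0]]]'; python3 -c "
from kn import *
kst()"
```

```text
time_s: 15.35
ee_pos: [0.4789, -0.1939, 0.2662]
eef_rot: [-3.025, 0.057, 0.872]
force: [-1.2, -2.6, -3.5]
grip_width: 0.0418
TCP [ 0.4789 -0.1939  0.2662] yaw 50.0 toolz [-0.125  0.031 -0.992] shift [-0.002   0.0001  0.0013] F [-1.2 -2.6 -3.5] M [-0.21  0.06  0.26] q6 -1.31 w 0.0418 15.35
```

```bash
python3 -m handwheel '[[[0,0,0,-0.08],[0,0,0,-0.1],[0,0,0,-0.1],[0,0,0,-0.1]]]' - 50; python3 -c "
from kn import *
cv2.imwrite('pics/k1.png',imaging.camera('wrist')[:,:,::-1]);kst()"
```

```text
time_s: 15.75
ee_pos: [0.4733, -0.195, 0.2683]
eef_rot: [-2.999, 0.015, 1.258]
force: [-12.2, 2.2, 4.1]
grip_width: 0.0377
TCP [ 0.4731 -0.1949  0.2684] yaw 72.5 toolz [-0.14  0.03 -0.99] shift [0.0008 0.0048 0.0027] F [-15.8   5.7   7.2] M [ 0.43  3.15 -0.37] q6 -1.71 w 0.0377 15.8
```

```bash
python3 -m handwheel '[[[0,0.002,0.0005,-0.1],[0,0.002,0.0005,-0.1],[0,0.001,0.0005,-0.1],[0,0.001,0,-0.1],[0,0,0,-0.06]]]'; python3 -c "
from kn import *
cv2.imwrite('pics/k2.png',imaging.camera('wrist')[:,:,::-1]);kst()"
```

```text
time_s: 16.3
ee_pos: [0.4765, -0.1984, 0.267]
eef_rot: [-3.003, -0.049, 1.732]
force: [9.9, 1.9, -9.4]
grip_width: 0.0399
TCP [ 0.4762 -0.1983  0.2671] yaw 99.4 toolz [-0.145  0.026 -0.989] shift [0.0024 0.002  0.002 ] F [-0.2  1.1 -4. ] M [-0.39 -0.22 -0.34] q6 -2.18 w 0.0404 16.35
```

```bash
cat >> kn.py <<'E'
def line(im,m,T=G+.006*A):
    g=cv2.cvtColor(im.copy(),cv2.COLOR_BGR2GRAY).astype(np.float32)
    th=np.linspace(-np.pi,np.pi,361)
    best={}
    for dz in(0,):
        acc=0
        for r in np.arange(.009,.0175,.001):
            p=proj("wrist",[T+r*(np.cos(t)*X0+np.sin(t)*Y0) for t in th],m).astype(np.float32)
            acc=acc+cv2.remap(g,p[:,:1],p[:,1:],1)[:,0]
        i=np.argsort(-acc)[:9];acc/=9
    print("line top angles",th[i].round(2),acc[i].round(0),"median",np.median(acc).round(0),"T px",proj("wrist",T,m).round(1))
E
python3 -m handwheel '[[[0,0,0,0],[0,0,0,0],[0,0,-0.015,0],[0,0,-0.02,0],[0,0,-0.02,0],[0,0,-0.02,0],[0,0,0,0]]]' 0.075 40
python3 - <<'E'
from kn import *
j=dict(camera_matrix=imaging.camera_model("wrist")["camera_matrix"],position=np.array([.45558372,-.14880854,.53262218]),attitude=np.array([-.16260303,.0470835,1.03004063]))
line(cv2.imread("pics/w10.png"),j)
m=imaging.camera_model("wrist");im=imaging.camera("wrist")[:,:,::-1].copy();cv2.imwrite("pics/k3.png",im);line(im,m);kst()
E
```

```text
time_s: 17.05
ee_pos: [0.487, -0.2006, 0.3455]
eef_rot: [-3.003, -0.047, 1.729]
force: [-0.4, 0.6, 0.6]
grip_width: 0.0754
line top angles [-1.47 -1.45 -1.48 -1.43 -1.5  -1.52 -1.41 -1.54 -1.4 ] [173. 171. 171. 167. 167. 161. 161. 152. 152.] median 18.0 T px [[260.4 200. ]]
line top angles [-1.17 -1.15 -1.19 -1.2  -1.22 -1.13 -1.24 -1.12 -1.26] [199. 198. 198. 197. 191. 188. 180. 175. 167.] median 16.0 T px [[286.4 219.7]]
TCP [ 0.4867 -0.2004  0.3439] yaw 99.0 toolz [-0.146  0.026 -0.989] shift [0.0025 0.0029 0.0795] F [ 0.3 -0.1  0.3] M [ 0.08 -0.12 -0.01] q6 -2.18 w 0.0753 17.1
```

Line detection is clean: it moved from -1.46 to -1.17 (partial slip). Regrip harder and better centred.

```bash
sed -i 's/^G=.*/G=np.array([.4775,-.1955,.263]);GE=np.array([.480,-.1965,.262])/; s/Rm.inv().apply(G+\[0,0,up\]/Rm.inv().apply(GE+[0,0,up]/' kn.py; python3 -m handwheel '[[[0,0,0,0.14],[0,0,0,0.15],[0,0,0,0.15],[0,0,0,0.15],[0,0,0,0.15],[0,0,0,0.15],[0,0,0,0]]]' 0.075 60; python3 -c "
from kn import *
kst()"
```

```text
time_s: 17.8
ee_pos: [0.4845, -0.1999, 0.335]
eef_rot: [-3.007, 0.082, 0.838]
force: [0.6, 0.0, 0.3]
grip_width: 0.0749
TCP [ 0.4845 -0.1999  0.335 ] yaw 48.0 toolz [-0.155  0.03  -0.988] shift [0.0054 0.004  0.0709] F [0.6 0.  0.3] M [ 0.02 -0.09 -0.  ] q6 -1.28 w 0.0749 17.8
```

```bash
python3 -m handwheel '[[[0.003,0.002,0.01,0],[0.003,0.002,0.015,0],[0,0,0.015,0],[0,0,0.015,0],[0,0,0.01,0],[0,0,0.004,0],[0,0,0,0]]]'; python3 -c "
from kn import *
kst()"
```

```text
time_s: 18.5
ee_pos: [0.4794, -0.1949, 0.2565]
eef_rot: [-2.999, 0.081, 0.861]
force: [0.4, 0.8, 0.6]
grip_width: 0.075
TCP [ 0.4794 -0.1949  0.2565] yaw 49.3 toolz [-0.16   0.032 -0.987] shift [-0.0014  0.0004 -0.0076] F [0.4 0.8 0.6] M [-0.02 -0.12 -0.05] q6 -1.29 w 0.075 18.5
```

```bash
python3 -m handwheel '[[[-0.001,0,-0.006,0],[0,0,0,0],[0,0,0,0],[0,0,0,0],[0,0,0,0],[0,0,0,0]]]' 0 60; python3 -c "
from kn import *
kst()"
```

```text
time_s: 19.1
ee_pos: [0.4826, -0.1921, 0.2642]
eef_rot: [-2.998, 0.07, 0.868]
force: [0.6, -0.1, -8.1]
grip_width: 0.0487
TCP [ 0.4826 -0.1921  0.2642] yaw 49.7 toolz [-0.154  0.04  -0.987] shift [-0.005   0.0009  0.0004] F [ 0.6 -0.1 -8.1] M [ 0.32 -0.5   0.23] q6 -1.3 w 0.0487 19.1
```

```bash
python3 -m handwheel '[[[0,0,0,0],[-0.003,0,-0.004,0],[0,0,0,0]]]' 0.06; python3 -m handwheel '[[[0,0,0,0],[0,0,0,0],[0,0,0,0],[0,0,0,0]]]' 0; python3 -c "
from kn import *
kst()"
```

```text
time_s: 19.4
ee_pos: [0.4815, -0.1954, 0.2707]
eef_rot: [-3.001, 0.07, 0.867]
force: [0.4, -0.3, -0.0]
grip_width: 0.0599
time_s: 19.8
ee_pos: [0.4817, -0.1958, 0.2716]
eef_rot: [-3.003, 0.07, 0.867]
force: [-0.4, -0.8, -1.7]
grip_width: 0.0412
TCP [ 0.4817 -0.1958  0.2716] yaw 49.6 toolz [-0.15   0.037 -0.988] shift [-0.0011  0.0003  0.0077] F [-0.4 -0.8 -1.7] M [-0.06 -0.19  0.12] q6 -1.3 w 0.0412 19.8
```

```bash
python3 -m handwheel '[[[0,0,0,-0.06],[0,0,0,-0.08],[0,0,0,-0.08],[0,0,0,-0.08],[0,0,0,-0.08]]]'; python3 -c "
from kn import *
m=imaging.camera_model('wrist');im=imaging.camera('wrist')[:,:,::-1];line(im,m);kst()"
```

```text
time_s: 20.3
ee_pos: [0.4763, -0.1958, 0.2739]
eef_rot: [-2.973, 0.016, 1.252]
force: [-8.4, -2.7, 1.4]
grip_width: 0.0378
line top angles [-1.03 -1.05 -1.01 -1.06 -0.99 -1.08 -0.98 -1.1  -0.96] [171. 171. 170. 168. 164. 160. 153. 150. 139.] median 17.0 T px [[282.3 260.8]]
TCP [ 0.4762 -0.1958  0.2739] yaw 72.0 toolz [-0.164  0.037 -0.986] shift [0.0006 0.0054 0.0091] F [-12.6   3.1   8.7] M [-0.03  2.75 -0.51] q6 -1.7 w 0.0378 20.35
```

```bash
python3 -m handwheel '[[[0,0.0015,0.001,-0.08],[0,0.0015,0.001,-0.08],[0,0.0015,0.001,-0.08],[0,0.001,0,-0.08],[0,0,0,-0.08],[0,0,0,-0.08]]]'; python3 -c "
from kn import *
m=imaging.camera_model('wrist');im=imaging.camera('wrist')[:,:,::-1];line(im,m);kst()"
```

```text
time_s: 20.95
ee_pos: [0.4795, -0.1984, 0.2727]
eef_rot: [-2.983, -0.06, 1.742]
force: [-11.3, -0.1, 6.5]
grip_width: 0.0397
line top angles [-0.89 -0.87 -0.91 -0.86 -0.84 -0.93 -0.82 -0.94 -0.8 ] [167. 167. 163. 163. 156. 154. 146. 142. 133.] median 15.0 T px [[288.7 257.3]]
TCP [ 0.4793 -0.1985  0.2727] yaw 100.1 toolz [-0.167  0.032 -0.986] shift [0.0013 0.0024 0.0086] F [-12.6   3.7   7.6] M [-0.96  2.46 -0.97] q6 -2.19 w 0.0397 21.0
```

```bash
python3 -m handwheel '[[[0,0.001,0.0005,-0.08],[0,0.001,0.0005,-0.08],[0,0.001,0,-0.08]]]'; python3 -c "
from kn import *
m=imaging.camera_model('wrist');im=imaging.camera('wrist')[:,:,::-1];line(im,m);kst()"
```

```text
time_s: 21.3
ee_pos: [0.4771, -0.2006, 0.2745]
eef_rot: [-2.988, -0.095, 1.985]
force: [-15.9, -6.9, 3.3]
grip_width: 0.0397
line top angles [-0.77 -0.75 -0.79 -0.73 -0.8  -0.72 -0.82 -0.7  -0.84] [158. 157. 155. 154. 149. 146. 140. 135. 127.] median 16.0 T px [[291.2 263.3]]
TCP [ 0.477  -0.2007  0.2745] yaw 114.0 toolz [-0.178  0.024 -0.984] shift [0.0016 0.0061 0.0099] F [-24.1  -3.8  11.4] M [-1.91  4.27 -0.54] q6 -2.44 w 0.0396 21.35
```

```bash
python3 -m handwheel '[[[0,0,0,0],[0,0.002,-0.012,0.1],[0,0,-0.012,0.15],[0,0,0,0.15],[0,0,0,0.15],[0,0,0,0.15],[0,0,0,0.15],[0,0,0,0.15],[0,0,0,0.15],[0,0,0,0]]]' 0.08; python3 -c "
from kn import *
m=imaging.camera_model('wrist');im=imaging.camera('wrist')[:,:,::-1];line(im,m);kst(.007)"
```

```text
time_s: 22.35
ee_pos: [0.4838, -0.1996, 0.299]
eef_rot: [-2.992, 0.099, 0.846]
force: [-0.6, -0.4, -0.2]
grip_width: 0.0801
line top angles [-0.77 -0.79 -0.75 -0.8  -0.73 -0.82 -0.72 -0.84 -0.7 ] [165. 165. 162. 160. 155. 153. 145. 142. 131.] median 17.0 T px [[282.4 236.4]]
TCP [ 0.4837 -0.1996  0.299 ] yaw 48.8 toolz [-0.177  0.026 -0.984] shift [ 0.0028 -0.0003  0.0303] F [0.6 0.2 0.3] M [ 0.03 -0.13  0.01] q6 -1.28 w 0.0802 22.4
```

```bash
python3 -m handwheel '[[[0.002,0.002,0.01,0],[0,0.002,0.01,0],[0,0,0.008,0],[0,0,0,0]]]'; python3 -m handwheel '[[[0,0,0,0],[0,0,0,0],[0,0,0,0],[0,0,0,0],[0,0,0,0]]]' 0 60; python3 -c "
from kn import *
kst(.008)"
```

```text
time_s: 22.8
ee_pos: [0.4829, -0.1998, 0.2673]
eef_rot: [-2.989, 0.097, 0.862]
force: [0.6, 0.5, -0.7]
grip_width: 0.0798
time_s: 23.3
ee_pos: [0.4867, -0.1944, 0.267]
eef_rot: [-2.989, 0.082, 0.869]
force: [-10.1, -11.5, -0.3]
grip_width: 0.0492
TCP [ 0.4867 -0.1944  0.267 ] yaw 49.8 toolz [-0.169  0.036 -0.985] shift [-0.0062 -0.0041 -0.0019] F [-10.1 -11.5  -0.3] M [-1.79  1.65  0.74] q6 -1.29 w 0.0492 23.3
```

```bash
python3 -m handwheel '[[[0,0,0,0],[-0.005,-0.002,-0.005,0],[0,0,0,0]]]' 0.06; python3 -m handwheel '[[[0,0,0,0],[0,0,0,0],[0,0,0,0],[0,0,0,0]]]' 0 60; python3 -c "
from kn import *
kst(.009)"
```

```text
time_s: 23.6
ee_pos: [0.4821, -0.1981, 0.274]
eef_rot: [-2.99, 0.084, 0.869]
force: [0.6, -0.2, 0.3]
grip_width: 0.0597
time_s: 24.0
ee_pos: [0.4832, -0.197, 0.2741]
eef_rot: [-2.991, 0.08, 0.87]
force: [-3.6, -4.1, 2.5]
grip_width: 0.0409
TCP [ 0.4832 -0.197   0.2741] yaw 49.9 toolz [-0.166  0.037 -0.985] shift [-0.0015 -0.0022  0.0036] F [-3.6 -4.1  2.5] M [-0.9   0.73  0.13] q6 -1.3 w 0.0409 24.0
```

```bash
python3 -m handwheel '[[[0,0,0,-0.08],[0,0,0,-0.1],[0,0.001,0.0005,-0.1],[0,0.001,0.0005,-0.1],[0,0.0015,0.001,-0.1],[0,0.0015,0.001,-0.1],[0,0.0015,0.001,-0.1],[0,0.001,0,-0.1]]]'; python3 -c "
from kn import *
m=imaging.camera_model('wrist');im=imaging.camera('wrist')[:,:,::-1];line(im,m);kst()"
```

```text
time_s: 24.8
ee_pos: [0.4842, -0.1981, 0.2742]
eef_rot: [-2.967, -0.053, 1.662]
force: [-19.1, 2.3, 6.8]
grip_width: 0.039
line top angles [-0.49 -0.51 -0.47 -0.52 -0.45 -0.54 -0.44 -0.56 -0.42] [178. 177. 176. 171. 170. 162. 158. 148. 142.] median 15.0 T px [[288.1 248. ]]
TCP [ 0.484  -0.1981  0.2743] yaw 95.6 toolz [-0.179  0.036 -0.983] shift [ 0.0014 -0.002   0.0109] F [-14.    6.7   8.8] M [-0.33  2.59 -1.3 ] q6 -2.11 w 0.0394 24.85
```

```bash
python3 -m handwheel '[[[0,0,0.0005,-0.09],[0,0.0005,0.0005,-0.09],[0,0.0005,0,-0.09],[0,0.0005,0,-0.06]]]'; python3 -c "
from kn import *
m=imaging.camera_model('wrist');im=imaging.camera('wrist')[:,:,::-1];line(im,m);kst()"
```

```text
time_s: 25.25
ee_pos: [0.4799, -0.1997, 0.2772]
eef_rot: [-2.98, -0.108, 1.999]
force: [-9.5, -2.7, 2.9]
grip_width: 0.04
line top angles [-0.33 -0.35 -0.31 -0.37 -0.3  -0.38 -0.28 -0.4  -0.26] [159. 159. 157. 155. 153. 147. 144. 136. 131.] median 16.0 T px [[291.  257.2]]
TCP [ 0.4798 -0.1997  0.2773] yaw 114.7 toolz [-0.191  0.03  -0.981] shift [0.0014 0.0037 0.0131] F [-17.5  -1.8  11.3] M [-0.92  3.29 -0.28] q6 -2.45 w 0.0396 25.3
```

```bash
python3 -m handwheel '[[[0,0,0,0],[0,0.002,-0.012,0.1],[0,0,-0.012,0.15],[0,0,0,0.15],[0,0,0,0.15],[0,0,0,0.15],[0,0,0,0.12],[0,0,0,0]]]' 0.08; python3 -c "
from kn import *
m=imaging.camera_model('wrist');im=imaging.camera('wrist')[:,:,::-1];cv2.imwrite('pics/k5.png',im);line(im,m);kst(.012);print(m)"
```

```text
time_s: 26.1
ee_pos: [0.4861, -0.2001, 0.3012]
eef_rot: [-2.952, 0.046, 1.181]
force: [0.4, -0.5, -0.0]
grip_width: 0.0798
line top angles [-0.37 -0.35 -0.38 -0.33 -0.31 -0.4  -0.3  -0.42 -0.28] [182. 182. 179. 179. 173. 172. 163. 161. 150.] median 16.0 T px [[284.7 233.5]]
TCP [ 0.4861 -0.2001  0.3012] yaw 67.9 toolz [-0.192  0.03  -0.981] shift [ 0.0023 -0.0018  0.028 ] F [-0.6 -0.5 -0.1] M [ 0.09 -0.14 -0.05] q6 -1.62 w 0.0802 26.15
{'camera_matrix': array([[325.1922621,   0.       , 281.3335104],
       [  0.       , 325.1922621, 204.8019996],
       [  0.       ,   0.       ,   1.       ]]), 'position': array([ 0.44134084, -0.17343642,  0.47337859]), 'attitude': array([-0.09657939,  0.0455094 ,  1.1812392 ])}
```

```bash
python3 -m handwheel '[[[0.001,0,0.009,0],[0.001,0.001,0.008,0],[0,0.001,0.005,0],[0,0,0,0]]]' 0.07; python3 -m handwheel '[[[0,0,0,0],[0,0,0,0],[0,0,0,0],[0,0,0,0],[0,0,0,0]]]' 0 60; python3 -c "
from kn import *
kst(.012)"
```

```text
time_s: 26.55
ee_pos: [0.4841, -0.1981, 0.2764]
eef_rot: [-2.95, 0.044, 1.194]
force: [1.1, -0.2, 0.0]
grip_width: 0.07
time_s: 27.05
ee_pos: [0.4843, -0.1979, 0.2767]
eef_rot: [-2.951, 0.043, 1.195]
force: [0.8, 3.3, -2.2]
grip_width: 0.0382
TCP [ 0.4843 -0.1979  0.2767] yaw 68.5 toolz [-0.192  0.03  -0.981] shift [-0.0002 -0.0039  0.0035] F [ 0.8  3.3 -2.2] M [ 0.74 -0.42  0.03] q6 -1.62 w 0.0382 27.05
```

```bash
python3 -m handwheel '[[[0,0,0,-0.07],[0,0.0005,0.0005,-0.08],[0,0.0005,0.0005,-0.08],[0,0.0005,0.0005,-0.06]]]'; python3 -c "
from kn import *
m=imaging.camera_model('wrist');im=imaging.camera('wrist')[:,:,::-1];line(im,m);kst()"
```

```text
time_s: 27.45
ee_pos: [0.4861, -0.1978, 0.2758]
eef_rot: [-2.949, -0.014, 1.488]
force: [2.9, 2.0, 2.5]
grip_width: 0.0379
line top angles [-0.26 -0.24 -0.28 -0.23 -0.3  -0.21 -0.31 -0.19 -0.33] [169. 168. 166. 163. 159. 155. 148. 143. 134.] median 16.0 T px [[284.8 243.3]]
TCP [ 0.4862 -0.1978  0.2758] yaw 85.5 toolz [-0.19   0.03  -0.981] shift [ 0.0006 -0.0039  0.0128] F [ 7.8  3.7 -2.7] M [ 0.05 -1.78 -0.64] q6 -1.92 w 0.0377 27.5
```

```bash
python3 -m handwheel '[[[0,0,0,-0.09],[0,0,0,-0.08],[0,0,0,0]]]'; python3 -m handwheel '[[[0,0,0,0],[0,0,0,0],[0,0.002,-0.015,0],[0,0,-0.02,0],[0,0,-0.03,0],[0,0,-0.03,0],[0,0,0,0]]]' 0.08
python3 - <<'E'
from kn import *
m=imaging.camera_model("wrist");im=imaging.camera("wrist")[:,:,::-1].copy();cv2.imwrite("pics/k6.png",im);line(im,m);kst()
D=G-.024*A;pts=[D+A*z+r*(np.cos(t)*X0+np.sin(t)*Y0) for r,z,t in((.026,.0005,-.165),(.026,0,-.25),(0,.03,0))]
p=proj("wrist",pts,m);print(p)
u,v=p[2].astype(int)
c=cv2.resize(im[v-35:v+65,u-60:u+70],(780,600),interpolation=2)[:, :]
a=cv2.resize(c,(520,400));
# plate view from w9 + scene/side now
w9=cv2.imread("pics/w9.png");b=cv2.resize(w9[130:210,230:335],(280,213),interpolation=2)
s=imaging.camera("scene")[:,:,::-1];d=cv2.resize(s[195:265,215:325],(280,187),interpolation=2)
cv2.imwrite("pics/fin.png",np.hstack([a,np.vstack([b,d])]));print("origin",u-60,v-35)
E
```

```text
time_s: 27.8
ee_pos: [0.4872, -0.1973, 0.2757]
eef_rot: [-2.957, -0.047, 1.665]
force: [-0.4, 1.0, -1.5]
grip_width: 0.0387
time_s: 28.5
ee_pos: [0.5067, -0.2007, 0.372]
eef_rot: [-2.955, -0.046, 1.659]
force: [0.2, -0.1, -0.1]
grip_width: 0.0798
line top angles [-0.19 -0.17 -0.21 -0.16 -0.23 -0.14 -0.24 -0.12 -0.26] [133. 131. 131. 128. 127. 122. 121. 114. 113.] median 15.0 T px [[285.8 196. ]]
TCP [ 0.5064 -0.2006  0.3698] yaw 95.1 toolz [-0.191  0.03  -0.981] shift [ 0.0014 -0.0055  0.109 ] F [ 0.4 -0.4 -0.5] M [ 0.07 -0.18 -0.01] q6 -2.09 w 0.0798 28.55
[[267.16729916 234.05758387]
 [264.8949224  233.09291919]
 [285.77937285 196.00707235]]
origin 225 161
```

View pics/fin.png

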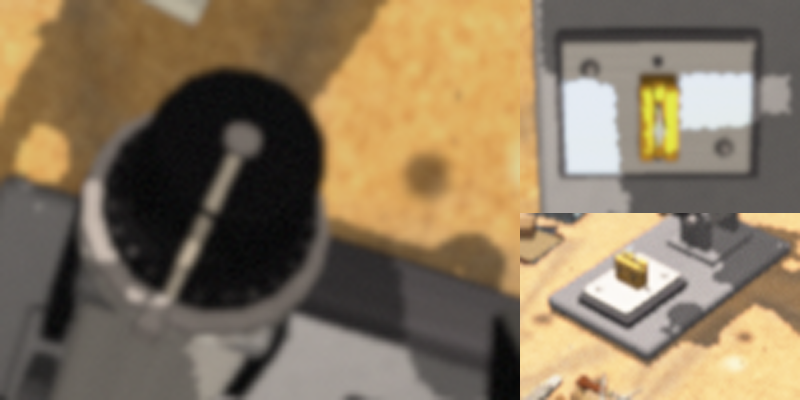

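Plate is seated flush with both pins visible in the holes. The long line ends at (168,300) in the composite, right against the pointer tab at about (155,315). Numeric check of both angles:

Run:
```python
from kn import *
m=imaging.camera_model("wrist");im=cv2.imread("pics/k6.png");g=cv2.cvtColor(im,cv2.COLOR_BGR2GRAY).astype(np.float32)
D=G-.024*A
o,d=rays("wrist",np.array([[168,300],[155,315]])/4+[225,161],m)
for x,z in zip(d,(0,.0005)): P=pl(o,x,D,z);print(ang(P,D),np.linalg.norm(P-D))
th=np.linspace(-.6,.3,46)
for r in(.022,.024,.026,.028,.030,.032):
    p=proj("wrist",[D+r*(np.cos(t)*X0+np.sin(t)*Y0) for t in th],m).astype(np.float32)
    print(r,cv2.remap(g,p[:,:1],p[:,1:],1)[:,0].astype(int))
```

```text
-0.15230821974818012 0.025439219805487932
-0.19029572715148113 0.03033081842634388
0.022 [ 14  15  17  18  22  25  26  26  24  22  19  16  15  18  21  34  51  70
  92 112 119 123 114 100  80  59  40  27  19  18  17  20  23  25  26  26
  25  22  19  16  14  14  14  15  16  17]
0.024 [ 21  21  21  23  24  25  28  28  30  31  30  31  31  35  42  52  66  84
 105 122 131 135 126 112  91  71  57  45  41  38  38  39  40  40  40  39
  36  35  35  35  37  39  40  43  43  45]
0.026 [ 81  78  77  76  77  81  85  89  94  97  98 100  98  96 104 114 133 154
 160 165 162 152 134 118 105  98  96  95  95  95  94  94  93  93  93  93
  94  93  93  93  95  96  97  98  99  99]
0.028 [108 109 109 111 118 129 141 155 160 164 163 156 148 132 127 130 133 137
 138 135 128 118 112 107 105 106 109 110 111 111 110 110 110 110 110 110
 108 108 107 107 107 107 106 106 106 106]
0.03 [103 103 104 106 109 115 127 136 147 146 140 131 121 110 105 104 106 111
 113 114 113 110 106 103 101 100 101 103 102 101 101 102 102 103 103 104
 105 108 111 114 116 117 116 113 110 108]
0.032 [ 95  94  95  95  95  95  95  96  98  97  98  98  99 100  99 101 108 112
 113 114 114 113 109 104 100  98  99 100 101 101  99  98  98 100 107 121
 134 144 151 155 158 158 155 149 142 137]
```

Line at about -0.19 rad against pointer at about -0.22 rad (under 1 mm at the rim). Handing in.

```bash
python3 -m handwheel '[[[0,0,0,0],[0,0,0,0]]]'; python3 -c "
from station import ctrl
print(ctrl.hand_in())"
```

```text
time_s: 28.8
ee_pos: [0.5055, -0.2004, 0.3661]
eef_rot: [-2.948, -0.05, 1.659]
force: [0.8, 0.2, -0.3]
grip_width: 0.0799
the job is handed in; nothing more can be done
None
```

I handed the job in at about 29 s of the 51 s allowed, with the plate seated and the knob set. The hand-in reported no verdict.

- **Plate:** I lowered it over both pins with light contact and released it. In my pictures both pins show in their holes. Before release, the corners I picked were within about 2 pixels of where a flush plate should appear. The last scene view shows the plate lying flat.
- **Knob:** I turned it about 1.27 rad in four gripped strokes. In the last close view the long line is at about -0.19 rad and the pointer at about -0.22 rad, roughly 0.8 mm apart at the rim (limit 3.5 mm). My first reading of the pointer was -0.165 rad, so that figure is good to about 0.05 rad, still inside the limit.
- **Slips and tilt:**
  - The knob slipped to about half the expected turn per stroke.
  - Twice the fingers closed 49 mm apart instead of about 41 mm, probably touching the dial's rim. I opened and regripped higher each time.
  - The tool drifted up to 11 degrees off vertical during the job, because the moves cannot correct tilt.
- **Not measured:** I did not check whether the memory ring or the things lying around had moved. The arm never went down near those things, and the ring's pointer looked to be in the same place at the end. The highest wrist force I saw was about 32 N.

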